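# Clamp the optic bracket and gauge its sloping seat

## Robot

A 6-joint arm with a two-finger parallel gripper is mounted at the origin on the work surface. World frame = base frame: x ahead of the robot, y to its left, z up, the work surface at z = 0. Lengths are in m, angles in degrees, forces in N, time in s.
With the tool pointing down it reaches from about 0.4 to 0.825 m from the base axis. Payload 7 kg.
Tool frame: the origin (TCP) lies midway between the tips of the shut fingers; the grasp point (between the pads) lies r.hold_point_z behind it (r.hold_point_z is the distance from the TCP to the grasp point, in m); z points along the fingers, x is the direction in which the jaws open and shut, and the axes are right-handed (so a half turn about z gives the same grasp; the last joint's range is limited). The gripper opens to 88 mm and grips with 3 to 60 N. Pads are 19 mm wide; open, the fingers measure 130 mm over their backs; the gripper's body (78 mm by 193 mm) begins 47 mm behind the grasp point.
Start: joints at [-51.274, 20.546, 0.682, 0, -70.136, -16.507], TCP at [0.255, -0.625, 0.227] pointing down, gripper open.
Joint ranges: [-176.03, 176.03], [-82.01, 121.73], [-58.28, 71.71], [-173.87, 95.51], [-174.79, -0.11], [-173.66, 173.66]. Speed limits (degrees/s): [136.94, 136.94, 172.46, 180, 180, 180].

## Interface

Orientations are given as [roll, pitch, yaw] about the fixed x, y, z axes, in that order (R = Rz(yaw) Ry(pitch) Rx(roll)).
In Python, from plant import get_state, viewer, close_job, r gives the robot as it stands.
- The arm moves only by the tool apply_moves, never from a script. Its argument "plan" is a list of rows, each a list of 3 entries, a list of its own where there are three numbers: the closure in counts, from 0 (fully open) to 255 (shut), then the shift along the tool's x, y, z in units of 50 mm (1.0 is 50 mm), then the turn about the tool's z in units of 6 degrees (1.0 is 6 degrees). A call has 1 to 12 rows; each row shifts and turns the commanded pose from where the row before left it, along the tool's axes as they then stand; what a row does not reach is not made up. A row lasts 1/8 s, in which the tool goes at most 62.5 mm and 10.7 degrees, less where a joint would pass 70% of its speed; a pose out of reach is approached as far as the arm can. A call is refused whole if a number of a shift passes 1 or a number of a turn 1, either way. A call with a gripper value outside its range is refused whole. The fingers move at their own pace and stop on an object; "squeeze" is the grip in N (left out, the last holds). Time passes only in rows, so rows that do not move let the fingers close. It gives the time, the measured TCP pose, the force and the opening at its end, in the units of the state.
- get_state(): the state, without advancing time (a new reading comes with each control period).
- viewer.capture(name): name is "side" or "top"; returns a dict with "frame" (384x512x3 uint8, blue, green, red), "K" (3x3 intrinsics, pixels), "R" (3x3) and "t" (3): a world point X has camera coordinates R X + t. Camera axes: x right, y down, z forward; pixel columns grow to the right and rows downward; lengths in m; the calibration is good to about 2 mm. A picture is of the moment at which its call begins. There is no depth.
- close_job(): hands the job in, once; it reports no verdict.
The state is a dict: "time_s": time; "joints": joint angles; "qd": joint speeds; "joint_torque": joint torques, N m; "tcp_pos": TCP position; "eef_rot": TCP orientation; "contact_force": force on the tool from outside, world axes, zero at the start; "moment": the same for the moment, N m; "gripper_width": finger opening in m.
Only numpy, scipy, OpenCV 4.12 (cv2) and the standard library are available. Lean on these libraries where they do the work, as an engineer would, in place of code of your own. Each camera call takes 0.05 s, during which the arm holds its last target.

## Task

Wind the crank of the clamping fixture clockwise until its jaw is tight on the aluminium bracket. Then take the plunger gauge out of its stand and hold its tip inside the ring marked on the bracket's sloping seat, with the gauge square to that sloping face and its spring plunger gently pushed in about half way. Finish while still holding it there in the gripper, bracket still clamped; leave the other things on the table alone.

Things in the scene. Friction and masses are not known exactly. Their poses are not given: they have to be found in the camera images.
- crank_axis (a point): point on the vertical axis of the clamp's crank, level with the middle of the crank knob, 125 mm above the table. x axis: level, along the fixture from its clamp end to its far end; z up. The ringed seat lies about 140 mm away along +x. The steel crank arm reaches 106 mm above the table
- crank_knob (a point): middle of the upright crank knob, a black cylinder 16 mm in diameter and 36 mm tall (107 to 143 mm above the table), standing on the crank arm 40 mm from the crank's axis; it spins freely on its pin, so it can be led round in a circle without turning the gripper. Free turning takes about 3 N at the knob
- crank (a joint): turn of the crank in rad, growing clockwise seen from above; clockwise lowers the jaw by 2 mm per rad (12.6 mm a turn). Starts between 1 and 4; the jaw meets the bracket near 7.0 and the crank then stiffens quickly, to about 10 N at the knob near 7.3; tight is 7.1 or more. Let go, it creeps back to about 7.1 and the jaw stays tight
- bracket: aluminium bracket lying loose on the fixture's plate (its underside is 12 mm above the table), a bar 210 x 56 x 20 mm along its x axis, with a raised seat sloping down towards the +x end at 15 degrees; origin at the centre of its underside, z up. Its -x end lies under the jaw
- spot (a point): centre of the marked ring (dark ring 17 mm outside, about 14 mm inside, with a centre dot) on the sloping seat, 60 x 50 mm; about 44 mm above the table. z axis = outward normal of the sloping face, leaning 15 degrees from vertical towards the bracket's +x end (away from the clamp); y level
- fixture: clamping fixture, fixed: grey base plate 290 x 100 x 12 mm flat on the table, with a C-shaped clamp arm at its -x end (column 142 to 110 mm on the -x side of the origin, 50 mm wide; arm top 86 mm above the table; crank axis at x = -65 mm). Origin on the table, z up
- stand: fixed black block 70 x 70 x 60 mm with an 18 mm upright hole in the middle of its top, in which the gauge stands; origin at the centre of its underside
- gauge_mid (a point): middle of the gauge's grip, a grey square bar 20 x 20 x 72 mm, sides along this frame's x and y; z = the gauge's axis, away from its tip. The gauge (0.12 kg) stands in the stand with its 30 mm collar (36 to 42 mm below this point) on the stand's top; this point is then 102 mm above the table. Gauge top 40 mm above it, tip 95 mm below. Lift 55 mm or more to clear the stand
- gauge_tip (a point): end of the gauge's plunger, ball tip 6 mm in diameter; on the gauge's axis, 95 mm below gauge_mid when the plunger is out
- plunger (a joint): how far the plunger is pushed into the gauge, in m: 0 out, 0.014 fully in. Spring: 0.5 N at the start, 2.25 N half way (0.007), 4 N fully in, pushed along the gauge's axis
- gauge: the whole gauge; origin on its axis at the lower end of its 14 mm nose, 77 mm below gauge_mid; z along its axis, away from the tip
- mirror_post: bystander: round mirror on a short post, about 113 mm tall, foot 44 mm across, origin under the foot; leave alone
- lens_jar: bystander: small white jar 48 mm across, 50 mm tall, origin under it; leave alone
- driver: bystander: screwdriver lying on the table, 150 mm long; leave alone
- jaw: the jaw's steel pressure pad, disc 28 mm across and 8 mm thick, under the arm of the fixture on the crank's axis; origin at the centre of its lower face

How it is judged:
By the outcome, as a careful person would: the job done as asked, in the order asked, and still so for the second after the job is handed in, while the arm keeps its last pose, push and grip.
It also fails if it takes over 64 s, if anything falls off the work surface, if the arm or the gripper's body presses on something with over 40 N, if the wrist force passes 120 N, or if a joint passes its speed limit or range.

## Working session

There is one attempt and no reset: what is moved stays moved. The work goes in short steps, Python scripts to look and compute and a tool call to move; the robot and the scene stay as the last step left them, time stands still between calls to the robot, and variables do not carry over. Pictures are saved under pics/ and viewed, and the job is handed in when it is done.

Besides the shell and the picture viewer there is one more tool, called after "Emit:" as name(argument=value, ...) on one line, values as JSON. apply_moves: Moves the arm, as the interface text tells. Its arguments: {"type":"object","properties":{"plan":{"type":"array","items":{"type":"array"}},"squeeze":{"type":"number"}},"required":["plan"]}

```bash
ls; mkdir -p pics; cat > h.py <<'E'
import numpy as np, cv2
from plant import get_state, viewer, close_job, r
def cap(n,f):
    d=viewer.capture(n); cv2.imwrite(f'pics/{f}.png',d['frame']); np.savez(f'pics/{f}.npz',**{k:np.array(d[k]) for k in('frame','K','R','t')}); return d
def load(f): return np.load(f'pics/{f}.npz')
def ray(d,u,v):
    R=d['R'];c=-R.T@d['t'];w=R.T@np.linalg.inv(d['K'])@np.array([u,v,1.]);return c,w/np.linalg.norm(w)
def plane(d,u,v,z):
    c,w=ray(d,u,v);return c+w*(z-c[2])/w[2]
def proj(d,X):
    p=d['K']@(d['R']@np.array(X,float)+d['t']);return p[:2]/p[2]
def tri(d1,p1,d2,p2):
    c1,w1=ray(d1,*p1);c2,w2=ray(d2,*p2)
    A=np.c_[w1,-w2];s=np.linalg.lstsq(A,c2-c1,rcond=None)[0]
    a=c1+s[0]*w1;b=c2+s[1]*w2;return (a+b)/2,np.linalg.norm(a-b)
E
python3 - <<'E'
from h import *
for n in('side','top'):
    d=cap(n,n+'0'); print(n,d['K'],-d['R'].T@d['t'],d['R'])
print(get_state(), r.hold_point_z)
E
```

```text
pics
side [[399.09510909   0.         259.75161806]
 [  0.         399.09510909 190.23106315]
 [  0.           0.           1.        ]] [0.13722229 0.53770075 0.76005083] [[-0.73225056 -0.68093903 -0.01145259]
 [-0.45777438  0.50458111 -0.73201128]
 [ 0.50423381 -0.53077296 -0.68119624]]
top [[395.89913388   0.         246.75233625]
 [  0.         395.89913388 192.79680533]
 [  0.           0.           1.        ]] [0.53557394 0.02087564 1.18259589] [[-0.0236732  -0.99951687 -0.02013948]
 [-0.99667938  0.02516634 -0.07743946]
 [ 0.07790889  0.01823937 -0.99679362]]
{'time_s': 0.1, 'joints': array([-5.12729929e+01,  2.05882762e+01,  6.40653203e-01, -1.59903022e-02,
       -7.01362687e+01, -1.65073558e+01]), 'qd': array([ 0.0566932 , -0.18430325,  0.15119921,  0.07803226,  0.02108489,
        0.06186791]), 'joint_torque': array([-1.59800984e-03, -5.84162879e+01,  2.93750507e+01,  7.01554075e+00,
        1.01540732e-02, -5.22819369e-05]), 'tcp_pos': array([ 0.25507172, -0.62449611,  0.22572359]), 'eef_rot': array([-1.79990574e+02, -8.47055570e-02,  1.12214200e+02]), 'contact_force': array([ 0.62851935,  0.83564989, -0.63624345]), 'moment': array([ 0.03977891, -0.02713172, -0.04310657]), 'gripper_width': 0.08731051657486125} 0.0188
```

View pics/side0.png

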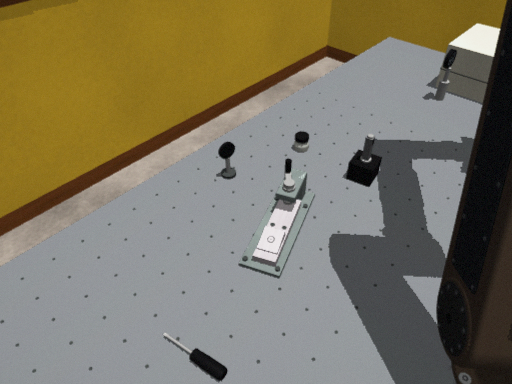

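View pics/top0.png

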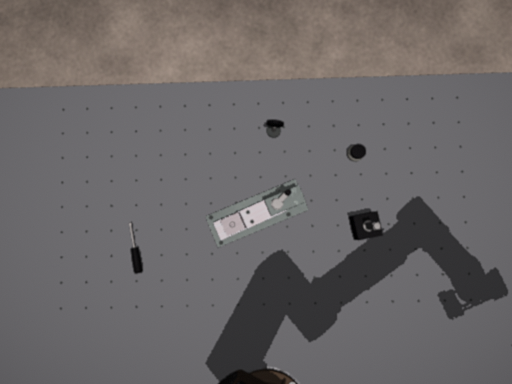

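The side view has the fixture at about (280,230), the knob at (288,166), the gauge and stand at (366,160), and the mirror and jar at (228,160) and (301,140). The top view has the ring near (232,225), the knob at (288,192) and the stand at (366,225). I'll zoom in on these.

```bash
python3 - <<'E'
from h import *
def crop(f,x0,y0,w,h,s,o):
    im=load(f)['frame'][y0:y0+h,x0:x0+w]; im=cv2.resize(im,None,fx=s,fy=s,interpolation=cv2.INTER_CUBIC)
    im=np.clip(im.astype(float)*1.3,0,255).astype(np.uint8)
    for k in range(0,w,10): cv2.line(im,(k*s,0),(k*s,6 if k%50 else 14),(0,0,255),1)
    for k in range(0,h,10): cv2.line(im,(0,k*s),(6 if k%50 else 14,k*s),(0,0,255),1)
    cv2.imwrite(f'pics/{o}.png',im)
crop('side0',230,120,160,120,5,'s0a'); crop('side0',230,170,100,110,5,'s0b')
crop('top0',200,170,110,80,7,'t0a'); crop('top0',340,195,60,60,8,'t0b')
E
```

```text
(no output)
```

View pics/s0a.png

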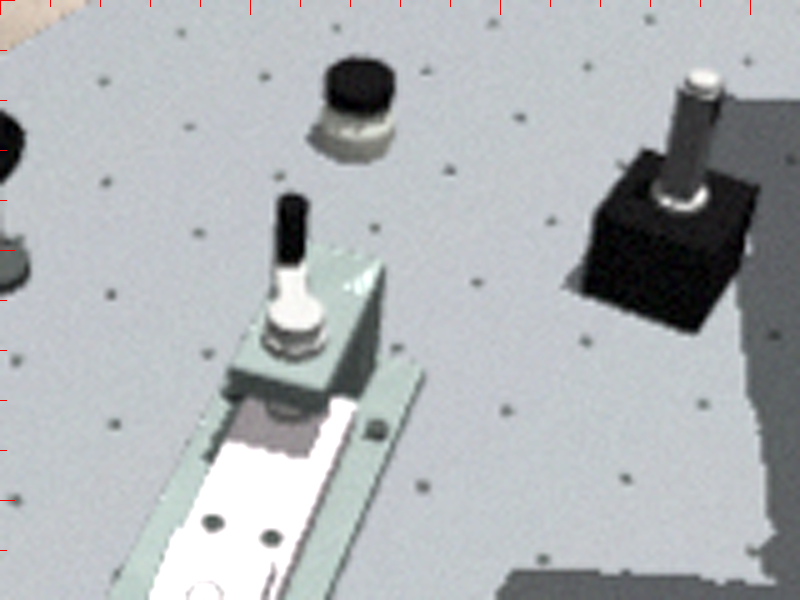

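View pics/s0b.png

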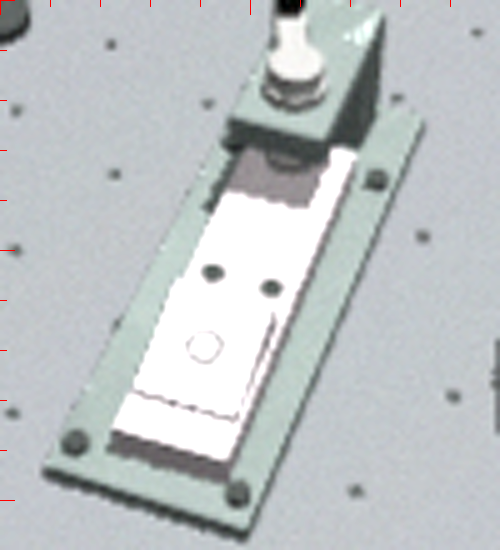

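View pics/t0a.png

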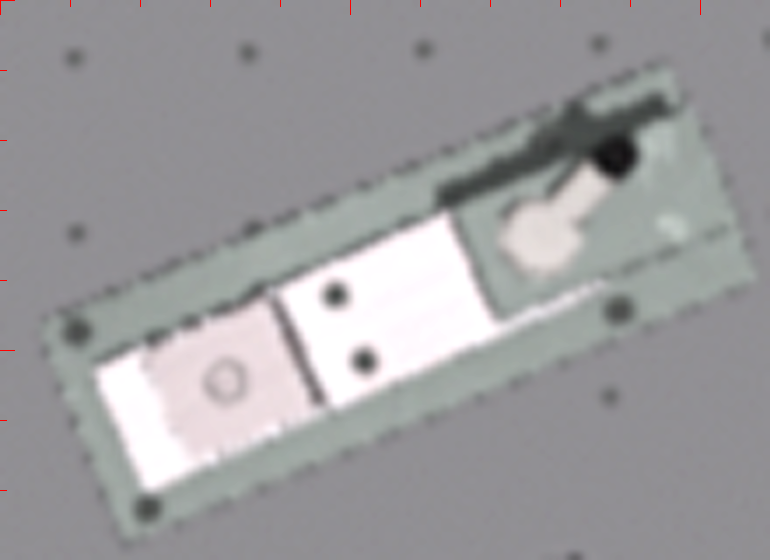

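View pics/t0b.png

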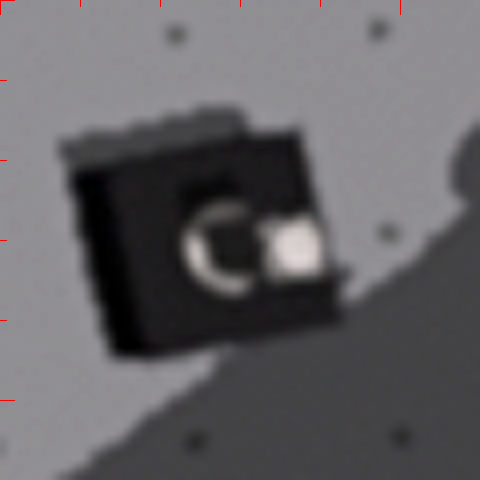

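```bash
python3 - <<'E'
from h import *
T=load('top0');S=load('side0')
o=lambda x,y:(200+x/7-.5+.5/7,170+y/7-.5+.5/7)
cs=[plane(T,*o(*p),0.012) for p in[(42,322),(665,65),(757,275),(125,545)]]
for c in cs: print('plate',c.round(4))
L=[np.linalg.norm(cs[i]-cs[(i+1)%4]) for i in range(4)];print(L)
ctr=sum(cs)/4; ax=(cs[0]+cs[3]-cs[1]-cs[2])[:2]; ax/=np.linalg.norm(ax); print('fixture',ctr,'x',ax,np.degrees(np.arctan2(ax[1],ax[0])))
print('crank axis from fixture',ctr[:2]-.065*ax)
print('hub top view z~.11',plane(T,*o(541,238),.112))
k=o(615,155); print('knob',plane(T,*k,.143)); 
q=lambda x,y,x0,y0:(x0+x/5-.4,y0+y/5-.4)
print('knob tri',tri(T,k,S,q(293,203,230,120)))
print('knob side',plane(S,*q(293,203,230,120),.143))
print('ring',tri(T,o(226,381),S,q(204,347,230,170)),plane(T,*o(226,381),.044),plane(S,*q(204,347,230,170),.044))
g=(340+297/8-.44,195+246/8-.44); print('gauge',tri(T,g,S,q(703,80,230,120)),plane(T,*g,.142),plane(S,*q(703,80,230,120),.142))
print('collar',plane(T,340+230/8-.44,195+248/8-.44,.066))
# bracket top corners z~.032 far end
for p in[(95,365),(148,493)]: print('br',plane(T,*o(*p),.032))
print('line',[plane(T,*o(*p),.032)-0 for p in[(275,292),(450,212),(322,404),(497,322)]])
# stand top corners
for p in [(298,130),(342,318),(140,355),(98,165)]: print('st',plane(T,340+p[0]/8-.44,195+p[1]/8-.44,.06))
for n,f,X in(('jar',0,0),):
  pass
print('mirror',plane(T,273,131,0),'jar',plane(T,357,152,.05))
E
```

```text
plate [0.5626 0.1657 0.012 ]
plate [ 0.665  -0.1006  0.012 ]
plate [ 0.5751 -0.1363  0.012 ]
plate [0.4682 0.1323 0.012 ]
[np.float64(0.2853157494368935), np.float64(0.09673391184052482), np.float64(0.28902107576102276), np.float64(0.1000910238874604)]
fixture [0.56770247 0.01530264 0.012     ] x [-0.36429285  0.93128445] 111.36406993090705
crank axis from fixture [ 0.59138151 -0.04523085]
hub top view z~.11 [ 0.58799283 -0.04020817  0.112     ]
knob [ 0.61698208 -0.06711358  0.143     ]
knob tri (array([ 0.61591363, -0.06773538,  0.14440852]), np.float64(0.002422419675551889))
knob side [ 0.61603996 -0.0698523   0.143     ]
ring (array([0.5353734 , 0.08613245, 0.04501438]), np.float64(0.0012310517640544227)) [0.53585259 0.08657827 0.044     ] [0.53544615 0.08511947 0.044     ]
gauge (array([ 0.52316301, -0.29660675,  0.14157141]), np.float64(0.0007945089663951815)) [ 0.52350348 -0.29625253  0.142     ] [ 0.52260212 -0.29632084  0.142     ]
collar [ 0.52247483 -0.29613363  0.066     ]
br [0.54375851 0.14151906 0.032     ]
br [0.49048861 0.12048333 0.032     ]
line [array([0.57220285, 0.06614829, 0.032     ]), array([ 0.60365257, -0.0073362 ,  0.032     ]), array([0.52543036, 0.0477213 , 0.032     ]), array([ 0.55755297, -0.02554989,  0.032     ])]
st [ 0.56320433 -0.32358349  0.06      ]
st [ 0.49706705 -0.33567205  0.06      ]
st [ 0.48580518 -0.26472503  0.06      ]
st [ 0.55259872 -0.25301969  0.06      ]
mirror [ 0.81371627 -0.04143681  0.        ] jar [ 0.73377705 -0.27831894  0.05      ]
```

```bash
python3 - <<'E'
from h import *
T=load('top0');S=load('side0')
g=cv2.cvtColor(T['frame'],cv2.COLOR_BGR2GRAY)
big=cv2.resize(g[195:255,340:400],None,fx=8,fy=8,interpolation=cv2.INTER_CUBIC)
for th in(110,130,150):
    m=(big>th).astype(np.uint8); m[:, :265]=0; m[:200]=0; m[290:]=0; m[:,335:]=0
    cs,_=cv2.findContours(m,0,1); c=max(cs,key=cv2.contourArea); r_=cv2.minAreaRect(c); print(th,r_)
    b=cv2.boxPoints(r_); P=[plane(T,340+p[0]/8-.44,195+p[1]/8-.44,.142)[:2] for p in b]
    e=P[1]-P[0]; print(np.degrees(np.arctan2(e[1],e[0])),np.linalg.norm(e),np.linalg.norm(P[2]-P[1]),sum(P)/4)
m=(big<60).astype(np.uint8);cs,_=cv2.findContours(m,0,1); c=max(cs,key=cv2.contourArea);print(cv2.minAreaRect(c))
# hub
q=lambda x,y:(230+x/5-.4,120+y/5-.4)
print('hub',tri(T,(276.9,203.6),S,q(296,308)))
print('proj hub at .106 guesses',proj(S,(0.588,-0.0405,.106)),q(296,308))
im=S['frame']; gg=cv2.cvtColor(im,cv2.COLOR_BGR2GRAY)
m=(gg[120:240,230:310]<40)
n,l,st,ce=cv2.connectedComponentsWithStats(m.astype(np.uint8))
for i in range(1,n):
    if st[i,4]>20: print(st[i]+[230,120,0,0,0],ce[i]+[230,120])
g2=cv2.cvtColor(T['frame'],cv2.COLOR_BGR2GRAY)[180:205,275:300]
n,l,st,ce=cv2.connectedComponentsWithStats((g2<30).astype(np.uint8))
for i in range(1,n): print('topknob',st[i],ce[i]+[275,180],plane(T,*(ce[i]+[275,180]),.143))
E
```

```text
110 ((296.0, 247.0), (50.0, 48.0), 90.0)
-91.3603802609264 0.015528215754827887 0.01621677793841172 [ 0.52319204 -0.29591251]
130 ((296.0, 247.5), (43.0, 42.0), 90.0)
-91.3589311172454 0.013585880714434258 0.013946327373197178 [ 0.52302877 -0.29590479]
150 ((297.20001220703125, 248.90000915527344), (36.671512603759766, 32.64659118652344), 63.43495178222656)
-65.00187299092062 0.010672932603690491 0.011766689490261816 [ 0.52256502 -0.2962705 ]
((272.0, 296.0), (366.0, 414.0), 90.0)
hub (array([ 0.587985  , -0.04047183,  0.10982902]), np.float64(8.558091039863761e-05))
proj hub at .106 guesses [288.72575216 182.35648651] (288.8, 181.2)
[296 132  13  11 123] [301.57723577 137.11382114]
[230 143   5  13  44] [231.38636364 148.5       ]
[286 159   5  14  65] [287.92307692 165.41538462]
topknob [10 10  5  5 19] [287.31578947 191.84210526] [ 0.61665256 -0.06680702  0.143     ]
```

Emit:
apply_moves(plan=[[0, [0.3, 0.45, 0], 0], [0, [0.6, 0.9, 0], 0], [0, [0.63, 0.9, 0], 0], [0, [0.63, 0.9, 0], 0], [0, [0.63, 0.9, 0], 0], [0, [0.63, 0.9, 0], 0], [0, [0.63, 0.9, 0], 0], [0, [0.63, 0.9, 0], 0], [0, [0.63, 0.9, 0], 0], [0, [0.63, 0.9, 0], 0], [0, [0.63, 0.9, 0], 0], [0, [0.63, 0.9, 0], 0]], squeeze=25)

```text
time_s: 1.6
tcp_pos: [0.5987, -0.0942, 0.2264]
eef_rot: [-180.0, -0.0, 112.2]
contact_force: [0.5, -0.7, -0.2]
gripper_width: 0.0878
```

Emit:
apply_moves(plan=[[0, [0.37, 0.53, 0], 0], [0, [0, 0, 0.6], 0], [0, [0, 0, 0.7], 0], [0, [0, 0, 0.5], 0], [0, [0, 0, 0.3], 0], [0, [0, 0, 0.17], 0], [0, [0, 0, 0], 0]])

```text
time_s: 2.48
tcp_pos: [0.6157, -0.0688, 0.113]
eef_rot: [-180.0, 0.0, 112.2]
contact_force: [-0.3, 0.9, 0.7]
gripper_width: 0.088
```

```bash
python3 - <<'E'
from h import *
s=get_state();print(s['tcp_pos'],s['contact_force'])
d=cap('side','side1'); 
cv2.imwrite('pics/s1.png',cv2.resize(d['frame'][80:280,180:400],None,fx=3.5,fy=2.9))
E
```

```text
[ 0.61570278 -0.06882826  0.11299362] [-0.32070725  0.93420197  0.66399801]
```

View pics/s1.png

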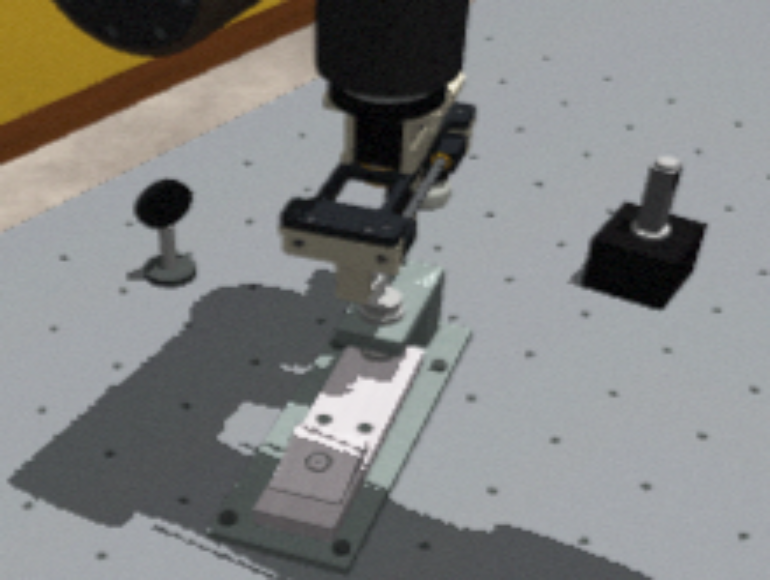

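The gripper is over the knob with the fingers either side of it. In this shadow the ring shows clearly, near full-image pixel (271,239). I'll close on the knob.

Emit:
apply_moves(plan=[[210, [0, 0, 0], 0], [210, [0, 0, 0], 0], [210, [0, 0, 0], 0], [210, [0, 0, 0], 0], [210, [0, 0, 0], 0], [210, [0, 0, 0], 0]], squeeze=25)

```text
time_s: 3.28
tcp_pos: [0.6157, -0.0687, 0.113]
eef_rot: [-180.0, -0.0, 112.2]
contact_force: [-0.8, 0.3, 0.4]
gripper_width: 0.033
```

Emit:
apply_moves(plan=[[255, [0, 0, 0], 0], [255, [0, 0, 0], 0], [255, [0, 0, 0], 0], [255, [0, 0, 0], 0]])

```text
time_s: 3.78
tcp_pos: [0.6165, -0.0696, 0.1133]
eef_rot: [180.0, 0.1, 112.2]
contact_force: [3.7, -4.3, -1.4]
gripper_width: 0.0154
```

```bash
cat > circ.py <<'E'
import sys,numpy as np
# commanded xy, centre, start angle, step, n
def circ(cmd,C,a0,da,n,R=.04,yaw=112.2):
    y=np.radians(yaw);M=np.array([[np.cos(y),np.sin(y)],[np.sin(y),-np.cos(y)]])
    p=M@np.array(cmd)/.05; out=[]
    for i in range(1,n+1):
        a=np.radians(a0-da*i); t=M@(np.array(C)+R*np.array([np.cos(a),np.sin(a)]))/.05
        d=np.round(t-p,2); p=p+d; out.append(d.tolist())
    print(out,'end cmd',(M.T@p*.05).round(4),'angle',a0-da*n)
E
python3 -c "
from circ import *
circ((.6157,-.0687),(.5885,-.041),-45.6,12,8)"
```

```text
[[-0.07, -0.15], [-0.01, -0.17], [0.02, -0.17], [0.06, -0.15], [0.09, -0.14], [0.11, -0.13], [0.14, -0.09], [0.16, -0.06]] end cmd [ 0.5572 -0.0656] angle -141.6
```

Emit:
apply_moves(plan=[[255, [-0.07, -0.15, 0], 0], [255, [-0.01, -0.17, 0], 0], [255, [0.02, -0.17, 0], 0], [255, [0.06, -0.15, 0], 0]])

```text
time_s: 4.28
tcp_pos: [0.5856, -0.0822, 0.1132]
eef_rot: [-180.0, 0.1, 112.2]
contact_force: [3.0, -5.2, -2.1]
gripper_width: 0.0155
```

Emit:
apply_moves(plan=[[255, [0.09, -0.14, 0], 0], [255, [0.11, -0.13, 0], 0], [255, [0.14, -0.09, 0], 0], [255, [0.16, -0.06, 0], 0]])

```text
time_s: 4.78
tcp_pos: [0.5554, -0.0666, 0.1131]
eef_rot: [-179.9, 0.0, 112.2]
contact_force: [-0.5, -5.0, 1.1]
gripper_width: 0.0155
```

```bash
python3 -c "
from circ import *
circ((.5572,-.0656),(.587,-.0424),-142.5,12,8)"
```

```text
[[0.16, -0.07], [0.17, 0.01], [0.16, 0.04], [0.15, 0.07], [0.13, 0.11], [0.1, 0.13], [0.08, 0.15], [0.04, 0.16]] end cmd [ 0.5663 -0.0084] angle -238.5
```

Emit:
apply_moves(plan=[[255, [0.16, -0.07, 0], 0], [255, [0.17, 0.01, 0], 0], [255, [0.16, 0.04, 0], 0], [255, [0.15, 0.07, 0], 0]])

```text
time_s: 5.28
tcp_pos: [0.5479, -0.0345, 0.1131]
eef_rot: [180.0, 0.0, 112.2]
contact_force: [7.8, -3.8, -4.4]
gripper_width: 0.0151
```

Emit:
apply_moves(plan=[[255, [0.13, 0.11, 0], 0], [255, [0.1, 0.13, 0], 0], [255, [0.08, 0.15, 0], 0], [255, [0.04, 0.16, 0], 0]])

```text
time_s: 5.78
tcp_pos: [0.5657, -0.0085, 0.113]
eef_rot: [-179.9, 0.0, 112.2]
contact_force: [0.7, -5.8, 0.5]
gripper_width: 0.0154
```

```bash
python3 -c "
from circ import *
circ((.5663,-.0084),(.588,-.0432),-237.5,12,12)"
```

```text
[[-0.01, 0.16], [-0.02, 0.17], [-0.06, 0.16], [-0.09, 0.14], [-0.11, 0.12], [-0.14, 0.09], [-0.15, 0.07], [-0.17, 0.03], [-0.17, -0.01], [-0.16, -0.04], [-0.15, -0.07], [-0.13, -0.1]] end cmd [ 0.6253 -0.0578] angle -381.5
```

Emit:
apply_moves(plan=[[255, [-0.01, 0.16, 0], 0], [255, [-0.02, 0.17, 0], 0], [255, [-0.06, 0.16, 0], 0]])

```text
time_s: 6.15
tcp_pos: [0.5909, -0.0026, 0.113]
eef_rot: [-180.0, -0.0, 112.2]
contact_force: [-3.9, 1.0, 2.4]
gripper_width: 0.0157
```

Emit:
apply_moves(plan=[[255, [-0.09, 0.14, 0], 0], [255, [-0.11, 0.12, 0], 0], [255, [-0.14, 0.09, 0], 0]])

```text
time_s: 6.52
tcp_pos: [0.6124, -0.0114, 0.1129]
eef_rot: [-179.9, -0.1, 112.2]
contact_force: [-12.6, 14.4, 10.1]
gripper_width: 0.0153
```

Emit:
apply_moves(plan=[[255, [-0.15, 0.07, 0], 0], [255, [-0.17, 0.03, 0], 0]])

```text
time_s: 6.78
tcp_pos: [0.6217, -0.0219, 0.1127]
eef_rot: [-179.9, -0.4, 112.2]
contact_force: [-17.4, 28.9, 15.5]
gripper_width: 0.0153
```

```bash
python3 - <<'E'
from h import *
s=get_state();print(s['tcp_pos'],s['contact_force'],s['moment'])
d=cap('side','side2'); 
cv2.imwrite('pics/s2.png',cv2.resize(d['frame'][120:260,210:350],None,fx=5,fy=4.2,interpolation=cv2.INTER_CUBIC))
E
```

```text
[ 0.6217315  -0.02188404  0.11274697] [-17.35529714  28.9247172   15.47942569] [10.93382813  6.85907619  0.06599873]
```

View pics/s2.png

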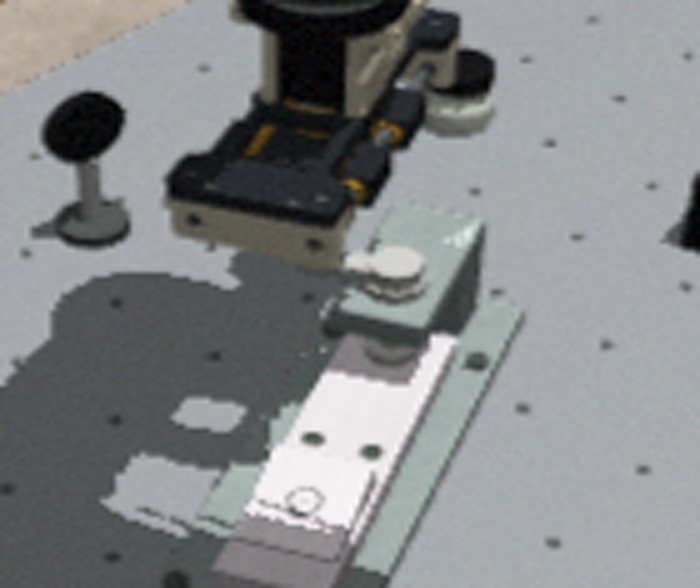

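The jaw looks to be down on the bracket (about (389,205) in full pixels), and the load at the knob is about 34 N tangential after about 4.97 rad of turning. That is well past the 10 N point. I'll ease off slightly and let go.

Emit:
apply_moves(plan=[[255, [0.05, 0, 0], 0], [255, [0.02, 0, 0], 0]])

```text
time_s: 7.08
tcp_pos: [0.6202, -0.0194, 0.1128]
eef_rot: [-179.9, -0.3, 112.2]
contact_force: [-15.1, 18.2, 12.5]
gripper_width: 0.0154
```

Emit:
apply_moves(plan=[[255, [0.03, 0, 0], 0], [140, [0.0, 0, 0], 0], [120, [0, 0, 0], 0], [100, [0, 0, 0], 0], [60, [0, 0, 0], 0], [0, [0, 0, 0], 0], [0, [0, 0, 0], 0]])

```text
time_s: 7.95
tcp_pos: [0.6224, -0.0214, 0.1129]
eef_rot: [-180.0, 0.0, 112.2]
contact_force: [0.6, -0.4, -0.0]
gripper_width: 0.07
```

Emit:
apply_moves(plan=[[0, [0, 0, -0.6], 0], [0, [0, 0, -0.8], 0], [0, [0, 0, -0.6], 0], [0, [-0.3, -0.3, -0.1], 0.9], [0, [-0.6, -0.6, 0], 1]])

```text
time_s: 8.57
tcp_pos: [0.5945, -0.0781, 0.2186]
eef_rot: [179.9, 0.0, 100.7]
contact_force: [-0.6, -1.6, -0.2]
gripper_width: 0.0874
```

```bash
python3 - <<'E'
from h import *
d=cap('side','side3'); t=cap('top','top3')
S=d
a=cv2.resize(d['frame'][125:190,335:390],None,fx=9,fy=9,interpolation=cv2.INTER_CUBIC)
b=cv2.resize(d['frame'][140:270,225:325],None,fx=4.5,fy=4.5,interpolation=cv2.INTER_CUBIC)
cv2.imwrite('pics/s3a.png',np.clip(a*1.6,0,255).astype(np.uint8));cv2.imwrite('pics/s3b.png',b)
cv2.imwrite('pics/t3.png',cv2.resize(t['frame'][160:300,200:400],None,fx=4,fy=4,interpolation=cv2.INTER_CUBIC))
g=cv2.cvtColor(d['frame'],cv2.COLOR_BGR2GRAY)
for v in range(142,156,2): print(v,g[v,358:380])
E
```

```text
142 [159 156 158 158 158 158 127  67  41  40  39  47  43  47  31  39 142 158
 159 156 155 154]
144 [162 160 161 159 159 157  98  49  43  43  46  43  46  46  30 115 153 160
 157 158 158 159]
146 [159 158 158 158 157 132  68  41  44  46  43  46  45  55  74 144 158 157
 158 160 159 158]
148 [151 156 159 158 160  97  50  42  44  40  46  48  51  54 115 156 158 157
 160 159 156 158]
150 [ 52  23  35  93 131  74  42  44  43  41  46  45  50  61 139 158 158 161
 159 159 159 157]
152 [ 23  23  24  26  29  40  47  44  46  41  44  51  51  98 149 159 158 156
 157 160 161 158]
154 [ 24  21  27  25  36  45  40  43  43  42  38  57  55  34  38  91 130 139
 146 158 157 158]
```

View pics/s3a.png

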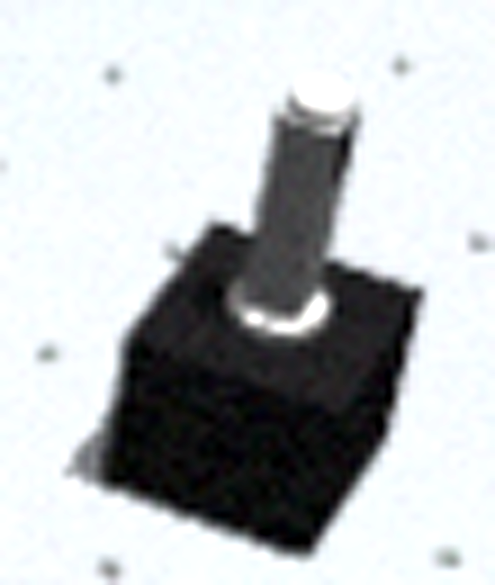

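View pics/s3b.png

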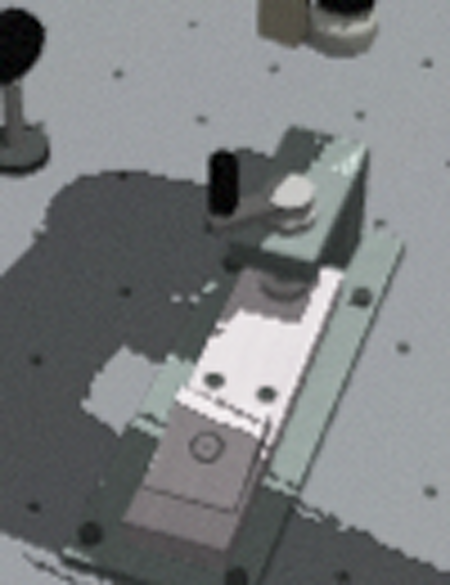

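View pics/t3.png

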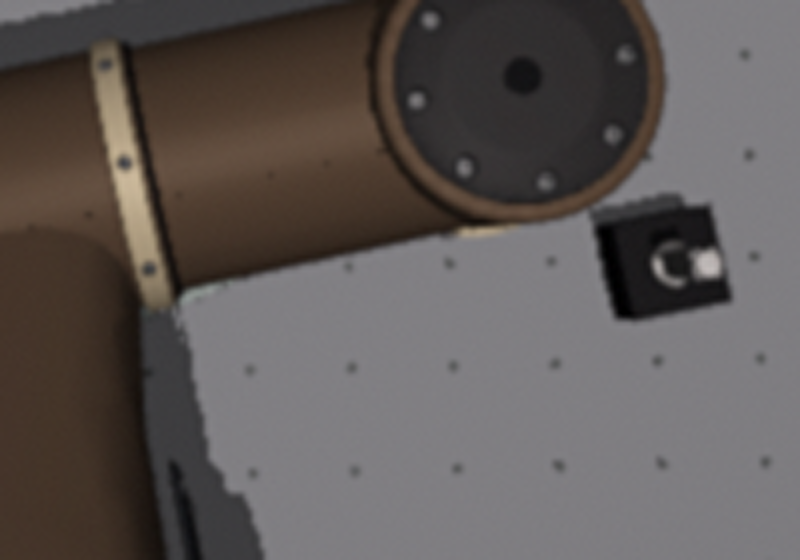

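The knob is standing on its own, with its top at about (274.6,174) in side3. The ring is at (270.7,239.2) and clear. The bar shows a wide face plus a narrow strip on the right, which fits a gauge yaw of about 10°, lined up with the stand. Next I'll go above the gauge.

Emit:
apply_moves(plan=[[0, [0, 0, 0], 0.2], [0, [-0.61, -0.33, 0], 0], [0, [-0.8, -0.42, 0], 0], [0, [-0.9, -0.46, 0], 0], [0, [-0.9, -0.46, 0], 0], [0, [-0.6, -0.32, 0], 0], [0, [-0.26, -0.14, 0], 0], [0, [0, 0, 0], 0]])

```text
time_s: 9.68
tcp_pos: [0.523, -0.2965, 0.2177]
eef_rot: [-180.0, -0.0, 99.6]
contact_force: [0.4, -0.3, -0.5]
gripper_width: 0.0875
```

```bash
python3 - <<'E'
from h import *
d=cap('side','side4')
b=cv2.resize(d['frame'][140:270,225:325],None,fx=4.5,fy=4.5,interpolation=cv2.INTER_CUBIC)
cv2.imwrite('pics/s4b.png',b)
t=cap('top','top4')
cv2.imwrite('pics/t4.png',cv2.resize(t['frame'][170:250,200:310],None,fx=7,fy=7,interpolation=cv2.INTER_CUBIC))
S=load('side3')
k=plane(S,225+223/4.5-.4,140+153/4.5-.4,.143);print('knob top',k, np.degrees(np.arctan2(*(k[:2]-[.588,-.0432])[::-1])))
print('ring',plane(S,225+206/4.5-.4,140+447/4.5-.4,.044))
E
```

```text
knob top [ 0.60811625 -0.00852928  0.143     ] 59.87732259554688
ring [0.53561856 0.08500423 0.044     ]
```

View pics/s4b.png

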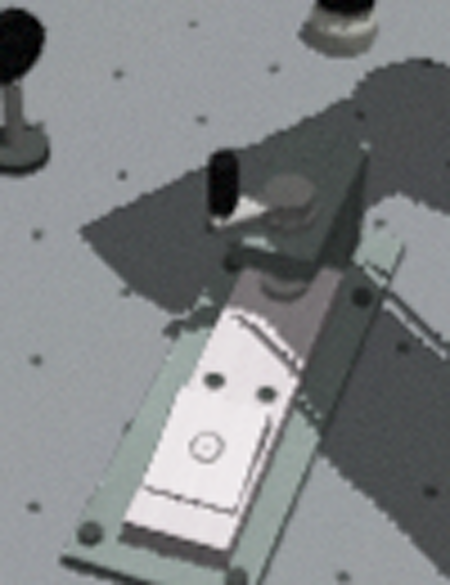

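View pics/t4.png

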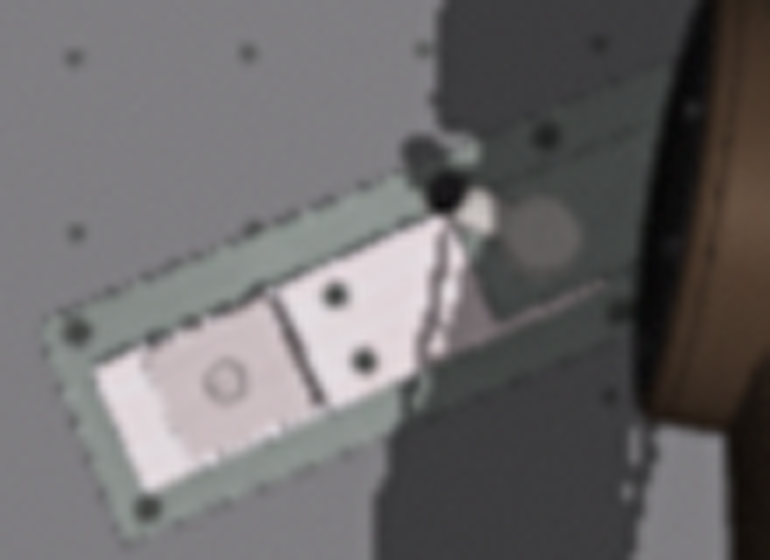

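```bash
python3 - <<'E'
from h import *
T=load('top4')
g=cv2.cvtColor(T['frame'],cv2.COLOR_BGR2GRAY)
m=(g[188:205,256:272]<28).astype(np.uint8);n,l,st,ce=cv2.connectedComponentsWithStats(m);print(st[1:],ce[1:]+[256,188])
for p in [(200+447/7-.43,170+190/7-.43)]:
  k=plane(T,*p,.143);print(k,np.degrees(np.arctan2(*(k[:2]-[.588,-.0432])[::-1])))
h=plane(T,200+541/7-.43,170+236/7-.43,.11);print(h,k-h,np.degrees(np.arctan2(*(k-h)[:2][::-1])))
E
```

```text
[[ 6  7  4  5 14]] [[263.14285714 196.92857143]]
[ 0.60539323 -0.00370854  0.143     ] 66.229855689477
[ 0.58886887 -0.04034143  0.11      ] [0.01652436 0.03663289 0.033     ] 65.72081803159713
```

Emit:
apply_moves(plan=[[0, [0, 0, 0.4], 0], [0, [0, 0, 0.7], 0], [0, [0, 0, 0.7], 0], [0, [0, 0, 0.5], 0], [0, [0, 0, 0.3], 0], [0, [0, 0.0, 0.0], 0]])

```text
time_s: 10.52
tcp_pos: [0.5227, -0.2954, 0.0873]
eef_rot: [-179.9, -0.0, 99.7]
contact_force: [0.3, 0.2, 0.7]
gripper_width: 0.0879
```

Emit:
apply_moves(plan=[[255, [0, 0, 0], 0], [255, [0, 0, 0], 0], [255, [0, 0, 0], 0], [255, [0, 0, 0], 0], [255, [0, 0, 0], 0], [255, [0, 0, 0], 0], [255, [0, 0, 0], 0], [255, [0, 0, 0], 0], [255, [0, 0, 0], 0]], squeeze=12)

```text
time_s: 11.65
tcp_pos: [0.5228, -0.2963, 0.0881]
eef_rot: [180.0, 0.0, 99.6]
contact_force: [0.3, -0.3, -0.3]
gripper_width: 0.02
```

Emit:
apply_moves(plan=[[255, [0, 0, -0.25], 0], [255, [0, 0, -0.25], 0], [255, [0, 0, 0], 0], [255, [0, 0, 0], 0]])

```text
time_s: 12.15
tcp_pos: [0.5227, -0.2961, 0.1132]
eef_rot: [180.0, -0.0, 99.6]
contact_force: [0.3, 0.3, -0.3]
gripper_width: 0.0198
```

Emit:
apply_moves(plan=[[255, [0, -0.04, 0], 0], [255, [0, 0, 0], 0]])

```text
time_s: 12.4
tcp_pos: [0.5207, -0.2965, 0.1128]
eef_rot: [-180.0, -0.0, 99.6]
contact_force: [1.2, -0.5, -1.6]
gripper_width: 0.0198
```

Emit:
apply_moves(plan=[[255, [0, -0.06, 0], 0], [255, [0, -0.04, 0], 0], [255, [0, 0, 0], 0]])

```text
time_s: 12.78
tcp_pos: [0.5161, -0.2974, 0.1132]
eef_rot: [180.0, 0.0, 99.6]
contact_force: [3.1, 0.3, -2.3]
gripper_width: 0.0198
```

Emit:
apply_moves(plan=[[255, [0, -0.07, 0], 0], [255, [0, -0.07, 0], 0], [255, [0, -0.07, 0], 0], [255, [0, -0.05, 0], 0], [255, [0, 0, 0], 0], [255, [0, 0, 0], 0]])

```text
time_s: 13.52
tcp_pos: [0.5027, -0.2996, 0.113]
eef_rot: [-180.0, -0.0, 99.6]
contact_force: [2.2, -1.3, -2.2]
gripper_width: 0.0199
```

```bash
python3 - <<'E'
from h import *
d=cap('side','side5')
cv2.imwrite('pics/s5.png',cv2.resize(d['frame'][80:200,310:430],None,fx=5,fy=5,interpolation=cv2.INTER_CUBIC))
E
```

```text
(no output)
```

View pics/s5.png

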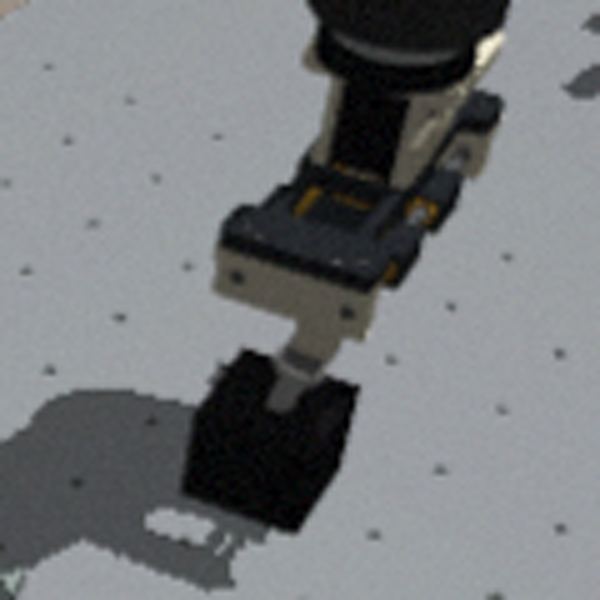

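Emit:
apply_moves(plan=[[255, [0, 0, -0.2], 0], [255, [0, 0, -0.4], 0], [255, [0, 0, -0.6], 0], [255, [0, 0, -0.4], 0], [255, [0, 0, 0], 0], [255, [0, 0, 0], 0]], squeeze=20)

```text
time_s: 14.32
tcp_pos: [0.5022, -0.2992, 0.1925]
eef_rot: [-179.9, -0.1, 99.6]
contact_force: [0.4, 0.7, -1.3]
gripper_width: 0.0197
```

```bash
python3 - <<'E'
from h import *
print(get_state()['tcp_pos'],get_state()['eef_rot'])
d=cap('side','side6')
x,y=proj(d,get_state()['tcp_pos']);print(x,y)
cv2.imwrite('pics/s6.png',cv2.resize(d['frame'][70:170,320:420],None,fx=6,fy=6,interpolation=cv2.INTER_CUBIC))
E
```

```text
[ 0.50222447 -0.29916857  0.19246647] [-1.79930466e+02 -5.70418312e-02  9.96078390e+01]
381.297714532696 121.96391812002443
```

View pics/s6.png

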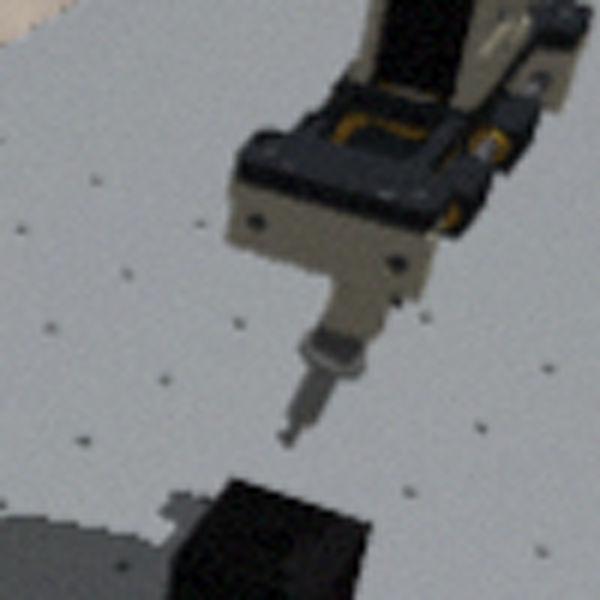

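The gauge is clear of the stand and tilted. Its tip is near (367.6,143.1) and its collar centre near (375,128.8) in full-image pixels. I'll fit the tilt.

```bash
cat > tilt.py <<'E'
from h import *
from scipy.optimize import least_squares
def pts(tcp,yaw,th,L,dy=0.):
    y=np.radians(yaw);ty=np.array([np.sin(y),-np.cos(y),0]);P=np.array(tcp)+[0,0,.0188]+dy*ty
    a=ty*np.sin(th)-np.array([0,0,1])*np.cos(th)   # towards tip
    return P,a
E
python3 - <<'E'
from tilt import *
d=load('side6');s=dict(tcp=[.50222,-.29917,.19247],yaw=99.6)
tip=np.array([320+288/6-.42,70+441/6-.42])
for th in(10,12,14,15,16,18,20):
    P,a=pts(s['tcp'],s['yaw'],np.radians(th),0)
    print(th,'tip',proj(d,P+a*.0999)-tip,'noseend',proj(d,P+a*.0819),'collar',proj(d,P+a*.0439),'P',proj(d,P))
    # image direction from collar to tip
    v=proj(d,P+a*.0999)-proj(d,P+a*.0439);print('   dir',np.degrees(np.arctan2(v[0],v[1])))
f=d['frame'];g=cv2.cvtColor(f,cv2.COLOR_BGR2GRAY)[122:148,360:385]
for i,row in enumerate(g): print(122+i,' '.join('%3d'%v for v in row))
E
```

```text
10 tip [1.75932189 1.90925037] noseend [371.62058602 139.97926373] collar [376.62995583 128.97796163] P [382.76796662 115.49800038]
   dir -24.481831612032067
12 tip [0.60058205 1.30277673] noseend [370.65688726 139.47939452] collar [376.09713568 128.70704816] P [382.76796662 115.49800038]
   dir -26.79468049601141
14 tip [-0.53970223  0.66460202] noseend [369.70841719 138.95270901] collar [375.57258805 128.42076687] P [382.76796662 115.49800038]
   dir -29.109000061319655
15 tip [-1.10259396  0.33384126] noseend [369.24018201 138.67949133] collar [375.31359444 128.27196643] P [382.76796662 115.49800038]
   dir -30.26611449993948
16 tip [-1.66047867 -0.00458503] noseend [368.77609887 138.39978932] collar [375.05688132 128.11944957] P [382.76796662 115.49800038]
   dir -31.422880225109324
18 tip [-2.76071391 -0.70407715] noseend [367.86083883 137.82123603] collar [374.55057396 127.80344214] P [382.76796662 115.49800038]
   dir -33.73441521341106
20 tip [-3.83939344 -1.43314889] noseend [366.963527  137.2176678] collar [374.05421417 127.47310419] P [382.76796662 115.49800038]
   dir -3
[... 2021 characters left out ...]
 142 123  79  68 111 126 148 158 155 157 156 158 155 156 154 156 156 152 158
142 157 158 154 156 156 155 106  71  63  92 145 155 153 156 158 154 155 155 153 155 153 156 155 154 158
143 155 154 156 153 157 156 127  79  72 127 155 157 154 157 155 156 159 151 155 155 153 154 154 156 156
144 154 155 158 157 157 154 157 114 110 146 155 156 155 152 154 157 158 154 158 156 155 157 156 155 154
145 157 158 157 155 155 157 158 155 156 157 154 155 154 154 157 155 157 157 153 156 156 157 158 154 158
146 154 155 156 158 155 156 157 156 154 155 154 157 154 157 157 157 155 159 156 159 153 153 153 158 153
147 157 155 153 156 157 155 157 156 156 156 158 156 155 157 157 154 157 157 153 155 157 159 156 158 156
```

Emit:
apply_moves(plan=[[255, [0.3, 0.01, -0.3], 0], [255, [0.6, 0.03, -0.4], 0], [255, [0.8, 0.03, -0.4], 0], [255, [0.85, 0.03, -0.35], 0], [255, [0.85, 0.04, -0.3], 0], [255, [0.85, 0.04, -0.25], 0], [255, [0.85, 0.04, -0.25], 0], [255, [0.85, 0.04, -0.2], 0], [255, [0.85, 0.04, -0.15], 0], [255, [0.8, 0.03, -0.1], 0], [255, [0.55, 0.03, -0.05], 0], [255, [0.3, 0.01, 0], 0]], squeeze=20)

```text
time_s: 15.88
tcp_pos: [0.45, 0.1215, 0.331]
eef_rot: [180.0, -0.0, 99.7]
contact_force: [-0.2, -1.0, -0.9]
gripper_width: 0.0197
```

Emit:
apply_moves(plan=[[255, [0, 0, 0], 0], [255, [0, 0, 0], 0]])

```text
time_s: 16.12
tcp_pos: [0.4505, 0.1196, 0.3305]
eef_rot: [-180.0, 0.0, 99.6]
contact_force: [-0.0, 0.9, -2.4]
gripper_width: 0.0201
```

```bash
python3 - <<'E'
from tilt import *
s=get_state();print(s['tcp_pos'],s['eef_rot'],s['contact_force'])
d=cap('side','side7')
x,y=proj(d,s['tcp_pos']);print(x,y)
x0,y0=int(x)-60,int(y)-40
print(x0,y0)
cv2.imwrite('pics/s7.png',cv2.resize(d['frame'][y0:y0+110,x0:x0+120],None,fx=5,fy=5,interpolation=cv2.INTER_CUBIC))
for th in(11,13,15,17,19):
    P,a=pts(s['tcp_pos'],s['eef_rot'][2],np.radians(th),0)
    print(th,*(proj(d,P+a*L).round(1) for L in(.0439,.0819,.0969)))
E
```

```text
[0.45051677 0.11956564 0.33049169] [-1.79978721e+02  1.79390001e-02  9.96104358e+01] [-0.00849176  0.88462912 -2.37702567]
295.4963002387581 166.51811123982907
235 126
11 [290.6 175.7] [286.3 189.9] [284.6 195.2]
13 [289.9 175.2] [284.9 189.1] [283.1 194.3]
15 [289.1 174.8] [283.6 188.2] [281.6 193.3]
17 [288.4 174.3] [282.3 187.4] [280.1 192.2]
19 [287.7 173.8] [281.1 186.5] [278.6 191.2]
```

View pics/s7.png

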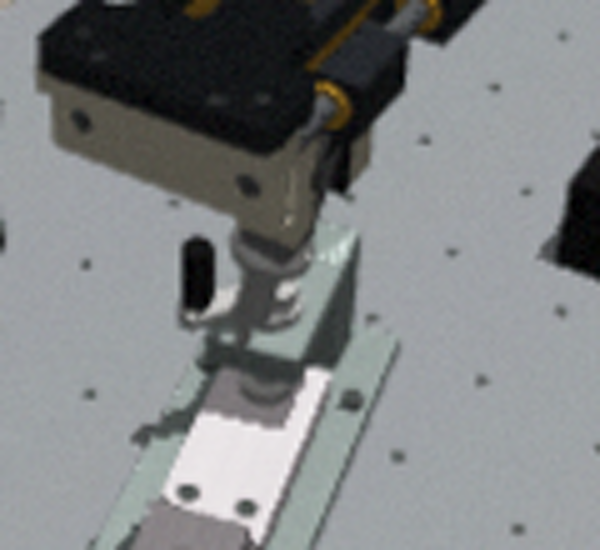

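```bash
python3 - <<'E'
from h import *
d=load('side7')
im=cv2.resize(d['frame'][165:205,265:305],None,fx=15,fy=15,interpolation=cv2.INTER_CUBIC)
im=np.clip(im.astype(float)*1.5,0,255).astype(np.uint8)
for k in range(0,40,5):
    cv2.line(im,(k*15,0),(k*15,8),(0,0,255),1);cv2.line(im,(0,k*15),(8,k*15),(0,0,255),1)
cv2.imwrite('pics/s7z.png',im)
E
```

```text
(no output)
```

View pics/s7z.png

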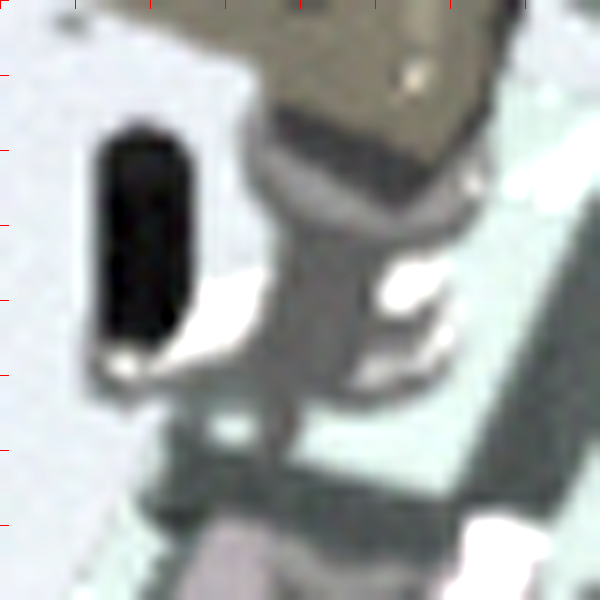

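Emit:
apply_moves(plan=[[255, [0.4, 0, 0], 0], [255, [0.6, 0, 0], -1], [255, [0.4, 0, 0], -1], [255, [0, 0, 0], -1], [255, [0, 0, 0], -1], [255, [0, 0, 0], 0], [255, [0, 0, 0], 0]])

```text
time_s: 17.05
tcp_pos: [0.4371, 0.1882, 0.3305]
eef_rot: [-180.0, 0.0, 123.4]
contact_force: [-0.8, -0.1, -0.9]
gripper_width: 0.0199
```

```bash
python3 - <<'E'
from tilt import *
s=get_state();print(s['tcp_pos'],s['eef_rot'],s['contact_force'])
d=cap('side','side8')
for th in(11,13,15,17,19):
    P,a=pts(s['tcp_pos'],s['eef_rot'][2],np.radians(th),0)
    print(th,*(proj(d,P+a*L).round(1) for L in(.0439,.0819,.0969)))
x,y=proj(d,P+a*.07).astype(int);x0,y0=x-20,y-20;print(x0,y0)
im=cv2.resize(d['frame'][y0:y0+40,x0:x0+40],None,fx=15,fy=15,interpolation=cv2.INTER_CUBIC)
im=np.clip(im.astype(float)*1.5,0,255).astype(np.uint8)
for k in range(0,40,5):
    cv2.line(im,(k*15,0),(k*15,8),(0,0,255),1);cv2.line(im,(0,k*15),(8,k*15),(0,0,255),1)
cv2.imwrite('pics/s8z.png',im)
E
```

```text
[0.43709884 0.18815148 0.33053556] [-1.79992055e+02  3.26403924e-03  1.23438799e+02] [-0.81138959 -0.13458915 -0.92053152]
11 [269.2 201.1] [264.9 216.4] [263.3 222.2]
13 [268.3 200.9] [263.2 216. ] [261.3 221.7]
15 [267.4 200.6] [261.6 215.5] [259.4 221.1]
17 [266.5 200.3] [260. 215.] [257.6 220.5]
19 [265.6 200. ] [258.4 214.5] [255.7 219.9]
240 190
```

View pics/s8z.png

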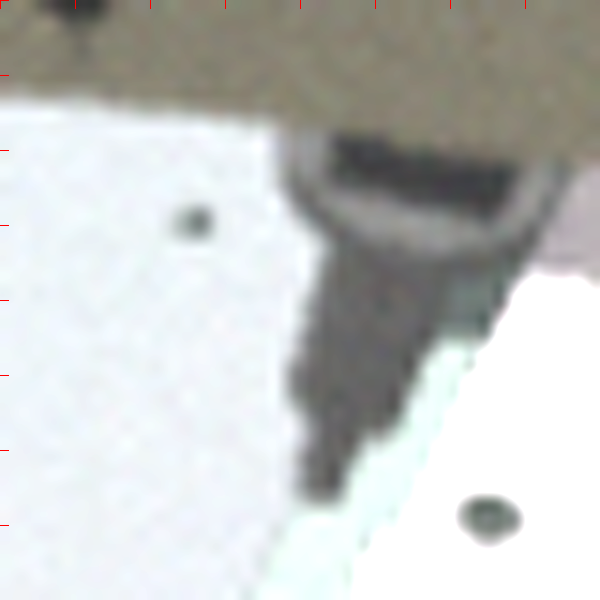

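```bash
cat > edge.py <<'E'
from tilt import *
def subedge(g,v,u0,u1,th):
    row=g[v].astype(float)
    for u in range(u0,u1):
        if (row[u]-th)*(row[u+1]-th)<=0 and row[u]!=row[u+1]: return u+(th-row[u])/(row[u+1]-row[u])
    return np.nan
E
python3 - <<'E'
from edge import *
def run(f,tcp,yaw,rowsL,rowsR,uL,uR,th):
    d=load(f);g=cv2.cvtColor(d['frame'],cv2.COLOR_BGR2GRAY)
    L=[(v,subedge(g,v,*uL,th)) for v in rowsL];R=[(v,subedge(g,v,*uR,th)) for v in rowsR]
    print([round(x[1],2) for x in L],[round(x[1],2) for x in R])
    for nm,E in(('L',L),('R',R)):
        E=np.array(E);E=E[~np.isnan(E[:,1])];p=np.polyfit(E[:,0],E[:,1],1);print(nm,'slope deg',np.degrees(np.arctan(p[0])),'u at mid',np.polyval(p,E[:,0].mean()),E[:,0].mean())
    # prediction: silhouette of r=7mm cylinder
    cam=-d['R'].T@d['t']
    for t in(9,11,13,15,17):
        P,a=pts(tcp,yaw,np.radians(t),0)
        m=P+a*.06;n=np.cross(a,m-cam);n/=np.linalg.norm(n)
        o=[]
        for sg in(1,-1):
            A=proj(d,P+a*.05+sg*.007*n);B=proj(d,P+a*.077+sg*.007*n);
            o.append((round(np.degrees(np.arctan((B-A)[0]/(B-A)[1])),1),round(float(A[0]+(B-A)[0]/(B-A)[1]*(np.mean(rowsL)-A[1])),2)))
        print(t,o)
run('side8',[.4371,.18815,.33054],123.44,range(207,215),range(213,218),(255,264),(262,275),100)
print()
run('side6',[.50222,-.29917,.19247],99.6,range(133,139),range(133,139),(364,373),(369,379),108)
d=load('side8');g=cv2.cvtColor(d['frame'],cv2.COLOR_BGR2GRAY)
for v in range(204,226): print(v,' '.join('%3d'%x for x in g[v,254:276]))
E
```

```text
[np.float64(261.33), np.float64(260.97), np.float64(260.76), np.float64(260.46), np.float64(260.39), np.float64(259.87), np.float64(259.81), np.float64(259.31)] [np.float64(267.97), np.float64(267.38), np.float64(267.07), np.float64(266.51), np.float64(266.27)]
L slope deg -15.113839121215339 u at mid 260.36352136128687 210.5
R slope deg -23.17149130663972 u at mid 267.03749925153 215.0
9 [(np.float64(-13.8), 272.36), (np.float64(-12.6), 263.69)]
11 [(np.float64(-16.5), 270.97), (np.float64(-15.3), 262.2)]
13 [(np.float64(-19.2), 269.55), (np.float64(-18.0), 260.66)]
15 [(np.float64(-21.9), 268.11), (np.float64(-20.6), 259.08)]
17 [(np.float64(-24.5), 266.64), (np.float64(-23.3), 257.44)]

[np.float64(369.83), np.float64(369.47), np.float64(368.88), np.float64(368.46), np.float64(367.86), np.float64(367.54)] [np.float64(369.83), np.float64(369.47), np.float64(374.75), np.float64(374.32), np.float64(373.72), np.float64(373.33)]
L slope deg -25.49774259223203 u at mid 368.6744607843138 135.5
R slope deg 40.3965852848806 u at mid 372.56822986954586 135.5
9 [(np.float64(-23.7), 377.11), 
[... 1599 characters left out ...]
  67  66  79  83 122 163 171 171 227 231 230 232 232 232
219 161 160 164 166 166 155 112  73  69  69 121 134 161 172 170 194 228 231 230 232 232 234
220 164 164 161 163 163 143  88  72  70  97 156 169 172 170 171 229 231 232 231 231 233 233
221 162 164 164 161 161 143  93  72  67 136 167 170 169 171 185 226 232 232 231 232 232 234
222 164 164 162 163 164 137  93  75  81 155 173 171 172 172 214 229 224 214 213 217 225 232
223 165 164 164 162 163 152 128 113 126 165 168 169 168 186 225 230 178 106  84 110 178 226
224 164 161 161 162 161 160 168 174 168 175 168 167 168 213 231 231 151  89  85  84 114 219
225 164 160 166 164 152 169 175 173 172 173 162 186 191 227 232 233 189 128  97 110 151 221
```

Emit:
apply_moves(plan=[[255, [0.4, 0.15, -0.1], 0], [255, [0.7, 0.27, -0.2], 0], [255, [0.75, 0.29, -0.25], 0], [255, [0.75, 0.29, -0.25], 0], [255, [0.45, 0.17, -0.15], 0], [255, [0.23, 0.1, -0.05], 0], [255, [0, 0, 0], 0], [255, [0, 0, 0], 0]])

```text
time_s: 18.1
tcp_pos: [0.3992, 0.3595, 0.3803]
eef_rot: [-180.0, 0.0, 123.6]
contact_force: [-0.2, 0.2, -1.2]
gripper_width: 0.0199
```

```bash
python3 - <<'E'
from tilt import *
s=get_state();print(s['tcp_pos'],s['eef_rot'],s['contact_force'])
d=cap('side','side9')
for th in(11,13,15,17,19):
    P,a=pts(s['tcp_pos'],s['eef_rot'][2],np.radians(th),0)
    print(th,*(proj(d,P+a*L).round(1) for L in(.0439,.0819,.0969)))
x,y=proj(d,P+a*.07).astype(int);x0,y0=x-25,y-25;print(x0,y0)
im=cv2.resize(d['frame'][y0:y0+50,x0:x0+50],None,fx=12,fy=12,interpolation=cv2.INTER_CUBIC)
im=np.clip(im.astype(float)*1.5,0,255).astype(np.uint8)
for k in range(0,50,5):
    cv2.line(im,(k*12,0),(k*12,8),(0,0,255),1);cv2.line(im,(0,k*12),(8,k*12),(0,0,255),1)
cv2.imwrite('pics/s9z.png',im)
g=cv2.cvtColor(d['frame'],cv2.COLOR_BGR2GRAY)
for v in range(y0+10,y0+48): print(v,' '.join('%3d'%q for q in g[v,x0+12:x0+40]))
E
```

```text
[0.39917309 0.35947441 0.38027154] [-1.79967731e+02  1.58337280e-02  1.23578735e+02] [-0.24026575  0.18331344 -1.2011015 ]
11 [201.  257.7] [198.8 274.4] [198.  280.5]
13 [199.8 257.4] [196.7 273.9] [195.6 279.9]
15 [198.6 257.1] [194.6 273.3] [193.2 279.3]
17 [197.4 256.8] [192.6 272.7] [190.8 278.5]
19 [196.3 256.4] [190.5 272. ] [188.4 277.8]
167 242
252  37  39  33  33  61  76  83  82  71  62  44  36  34  38  36  38  39  33  42  38  36  34  40  31  33  32  39  33
253  34  40  38  35  46  58  70  75  58  37  37  33  38  36  33  40  38  39  39  35  40  40  35  35  33  35  38  41
254  38  39  37  37  37  38  39  38  34  39  36  35  37  41  38  40  34  39  41  38  41  43  36  32  38  38  37  35
255  30  33  30  32  34  35  37  38  39  45  45  41  37  38  41  40  43  37  40  39  42  42  40  38  32  32  29  36
256  23  27  25  24  27  28  27  34  30  29  33  33  34  31  36  37  39  36  41  39  39  43  42  38  37  34  30  26
257  27  27  31  26  31  26  20  28  26  23  27  28  27  25  22  28  32  28  32  38  37  37  35  35  34  34  29  28
258  24  24  22  25  27  26  17  23  26  26  23 
[... 2963 characters left out ...]
 228
284 228 228 229 227 228 227 228 228 229 228 228 228 230 227 228 229 228 228 229 229 229 228 229 228 229 227 228 227
285 228 229 228 227 228 227 227 230 228 228 228 229 228 228 228 227 227 228 227 229 228 229 229 227 229 228 226 228
286 229 227 228 228 229 225 227 229 228 229 228 229 228 228 228 227 229 229 226 228 230 228 229 227 229 228 228 228
287 227 228 227 229 227 230 228 228 229 228 228 227 226 228 226 227 227 228 229 225 227 225 228 229 226 227 229 228
288 228 228 228 228 228 228 227 227 228 227 228 227 228 226 227 227 227 228 230 228 226 227 227 229 227 228 228 228
289 228 228 227 229 227 228 228 227 228 227 228 228 229 226 226 227 228 227 228 227 227 226 227 229 228 228 228 227
```

View pics/s9z.png

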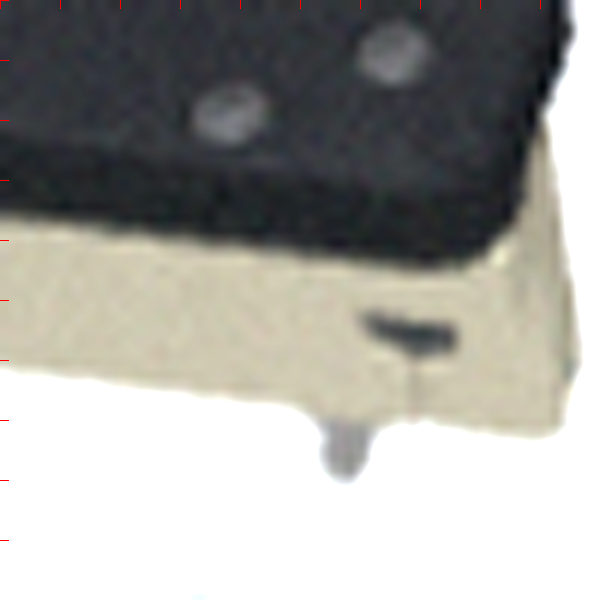

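Emit:
apply_moves(plan=[[255, [0, 0, 0], 1], [255, [0, 0, 0], 1], [255, [0, 0, 0], 1], [255, [-0.3, 0, 0], 1], [255, [-0.7, 0.05, 0.1], 0], [255, [-0.95, 0.07, 0.15], 0], [255, [-0.95, 0.07, 0.15], 0], [255, [-0.95, 0.07, 0.15], 0], [255, [-0.95, 0.07, 0.15], 0], [255, [-0.95, 0.07, 0.15], 0], [255, [-0.95, 0.07, 0.2], 0], [255, [-0.95, 0.07, 0.3], 0]])

```text
time_s: 19.65
tcp_pos: [0.4911, -0.0142, 0.3134]
eef_rot: [179.9, -0.0, 99.6]
contact_force: [0.5, 0.7, -0.6]
gripper_width: 0.02
```

Emit:
apply_moves(plan=[[255, [-0.95, 0.06, 0.3], 0], [255, [-0.95, 0.06, 0.4], 0], [255, [-0.95, 0.06, 0.5], 0], [255, [-0.95, 0.06, 0.5], 0], [255, [-0.8, 0.06, 0.45], 0], [255, [-0.6, 0.05, 0], 0], [255, [-0.3, 0.04, 0], 0], [255, [0, 0, 0], 0]])

```text
time_s: 20.65
tcp_pos: [0.556, -0.2807, 0.2055]
eef_rot: [-180.0, -0.0, 99.5]
contact_force: [-0.0, 0.3, -1.2]
gripper_width: 0.0203
```

Emit:
apply_moves(plan=[[255, [-0.19, -0.03, 0.3], 0], [255, [0, 0, 0.6], 0], [255, [0, 0, 0.6], 0], [255, [0, 0, 0.3], 0], [255, [0, 0, 0.13], 0], [255, [0, 0, 0], 0], [255, [0, 0, 0], 0]], squeeze=12)

```text
time_s: 21.52
tcp_pos: [0.5571, -0.2895, 0.1101]
eef_rot: [179.9, 0.0, 99.6]
contact_force: [0.9, 0.1, -0.7]
gripper_width: 0.0201
```

```bash
python3 - <<'E'
from edge import *
s=get_state();print(s['tcp_pos'],s['eef_rot'],s['contact_force'])
d=cap('side','side10')
for th in(11,13,15):
    P,a=pts(s['tcp_pos'],s['eef_rot'][2],np.radians(th),0)
    print(th,*(proj(d,P+a*L).round(1) for L in(.0439,.0819,.0969)))
x,y=proj(d,P+a*.06).astype(int);x0,y0=x-30,y-30;print(x0,y0)
im=cv2.resize(d['frame'][y0:y0+60,x0:x0+60],None,fx=10,fy=10,interpolation=cv2.INTER_CUBIC)
im=np.clip(im.astype(float)*1.5,0,255).astype(np.uint8)
cv2.imwrite('pics/s10z.png',im)
E
```

```text
[ 0.55709621 -0.2895005   0.1101358 ] [1.79911042e+02 4.51757043e-02 9.96340393e+01] [ 0.89597544  0.11424769 -0.69020439]
11 [351.7 147.5] [347.4 157.2] [345.8 160.9]
13 [351.2 147.3] [346.6 156.7] [344.8 160.3]
15 [350.7 147. ] [345.7 156.2] [343.8 159.7]
318 120
```

View pics/s10z.png

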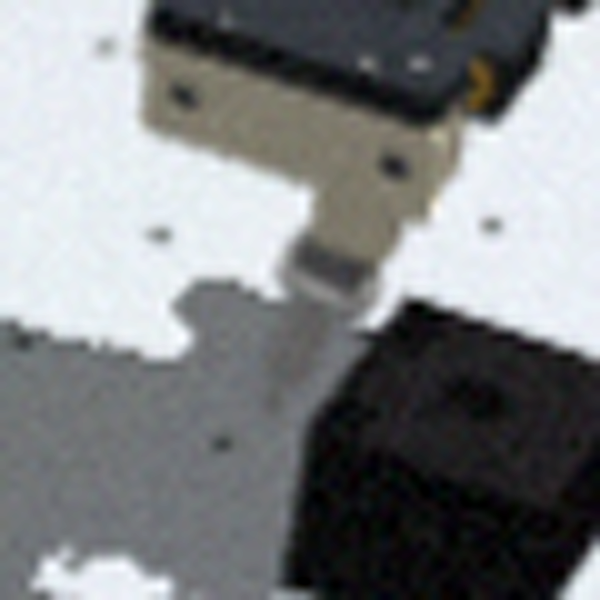

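Emit:
apply_moves(plan=[[255, [0, -0.06, 0], 0], [255, [0, -0.06, 0], 0], [255, [0, 0, 0], 0], [255, [0, 0, 0], 0]])

```text
time_s: 22.08
tcp_pos: [0.5505, -0.2904, 0.1092]
eef_rot: [180.0, 0.0, 99.6]
contact_force: [0.5, -0.3, -1.8]
gripper_width: 0.0201
```

Emit:
apply_moves(plan=[[255, [0, -0.03, 0], 0], [255, [0, 0, 0], 0]])

```text
time_s: 22.32
tcp_pos: [0.5489, -0.2906, 0.109]
eef_rot: [-180.0, -0.0, 99.6]
contact_force: [0.1, -0.5, -1.2]
gripper_width: 0.0199
```

Emit:
apply_moves(plan=[[255, [0, -0.02, 0], 0], [255, [0, 0, 0], 0]])

```text
time_s: 22.58
tcp_pos: [0.5479, -0.2908, 0.1091]
eef_rot: [-180.0, -0.0, 99.6]
contact_force: [0.4, 0.5, -1.4]
gripper_width: 0.0198
```

Emit:
apply_moves(plan=[[255, [0, -0.02, 0], 0], [255, [0, 0, 0], 0]])

```text
time_s: 22.82
tcp_pos: [0.5471, -0.2909, 0.1091]
eef_rot: [180.0, 0.0, 99.6]
contact_force: [0.3, 0.2, -1.8]
gripper_width: 0.0197
```

Emit:
apply_moves(plan=[[255, [0, -0.01, 0], 0], [255, [0, 0, 0], 0]])

```text
time_s: 23.08
tcp_pos: [0.5469, -0.291, 0.1091]
eef_rot: [180.0, 0.0, 99.6]
contact_force: [0.8, 0.0, -1.9]
gripper_width: 0.0201
```

Emit:
apply_moves(plan=[[255, [0, -0.02, 0], 0], [255, [0, 0, 0], 0]])

```text
time_s: 23.32
tcp_pos: [0.5462, -0.2912, 0.1092]
eef_rot: [179.9, 0.0, 99.6]
contact_force: [2.5, 1.2, -3.1]
gripper_width: 0.02
```

Emit:
apply_moves(plan=[[255, [0, -0.02, 0], 0], [255, [0, 0, 0], 0]])

```text
time_s: 23.58
tcp_pos: [0.5447, -0.2914, 0.1091]
eef_rot: [180.0, 0.0, 99.6]
contact_force: [3.4, 0.5, -3.2]
gripper_width: 0.02
```

Emit:
apply_moves(plan=[[255, [0, 0.12, 0], 0], [255, [0, 0.1, -0.3], 0], [255, [0, 0, -0.6], 0], [255, [0, 0, -0.7], 0], [255, [0, 0, -0.3], 0], [255, [0, 0, 0], 0], [255, [0, 0, 0], 0]], squeeze=25)

```text
time_s: 24.45
tcp_pos: [0.5546, -0.2892, 0.2028]
eef_rot: [-179.9, -0.1, 99.6]
contact_force: [-0.7, 0.1, -1.3]
gripper_width: 0.0202
```

```bash
python3 - <<'E'
from edge import *
s=get_state();print(s['tcp_pos'],s['eef_rot'],s['contact_force'])
d=cap('side','side11')
for th in(11,13,15,17):
    P,a=pts(s['tcp_pos'],s['eef_rot'][2],np.radians(th),0)
    v=proj(d,P+a*.0969)-proj(d,P+a*.06)
    print(th,*(proj(d,P+a*L).round(1) for L in(.0439,.06,.0819,.0969)),np.degrees(np.arctan(v[0]/v[1])))
x,y=proj(d,P+a*.07).astype(int);x0,y0=x-20,y-20;print(x0,y0)
im=cv2.resize(d['frame'][y0:y0+40,x0:x0+40],None,fx=15,fy=15,interpolation=cv2.INTER_CUBIC)
im=np.clip(im.astype(float)*1.5,0,255).astype(np.uint8)
cv2.imwrite('pics/s11z.png',im)
g=cv2.cvtColor(d['frame'],cv2.COLOR_BGR2GRAY)
for v in range(y0+8,y0+36): print(v,x0+6,' '.join('%3d'%q for q in g[v,x0+6:x0+36]))
E
```

```text
[ 0.55463963 -0.28920952  0.20276775] [-1.79898290e+02 -6.60719044e-02  9.96027609e+01] [-0.72480492  0.13044591 -1.28749516]
11 [357.6 119.6] [355.6 124.3] [352.9 130.6] [351.1 134.8] -22.988262721633674
13 [357.  119.3] [354.9 123.9] [352.  130.1] [350.  134.2] -25.266356974215856
15 [356.5 119. ] [354.2 123.6] [351.1 129.5] [349.  133.5] -27.553579198938948
17 [356.  118.7] [353.5 123.1] [350.2 129. ] [347.9 132.9] -29.84826008737283
331 105
113 337 154 154 155 153 152 154 154 154 157 158 154 153 155 155 154 157 147 102  82  77  82  79  83  79  83  79  75  92 143 155
114 337 157 154 156 147 146 152 155 155 159 154 154 156 154 155 156 148 117  77  72  78  84  81  79  75  79  78  77 100 147 155
115 337 155 157 155 135 118 149 155 152 153 154 154 157 156 151 148 126  76  48  53  69  69  75  77  79  80  81  83 129 150 157
116 337 157 156 156 145 132 151 155 157 155 151 155 154 152 150 118  84  54  42  42  44  45  56  65  71  74  87 117 150 158 157
117 337 151 155 153 152 154 154 155 155 155 155 154 154 154 138 107  70  51  43  45  37  39  45  46  44  65 114 149 158 156 154
118 337 154
[... 2232 characters left out ...]
 154 156 155 156 157 155 156 158 154 153 155 159 152 154 157
136 337 154 155 155 157 157 152 159 155 154 155 155 152 157 156 157 161 158 156 156 157 157 156 155 155 153 152 157 155 154 156
137 337 156 155 156 156 157 155 154 157 156 156 156 155 153 154 159 156 160 155 155 157 156 157 155 153 156 157 155 158 155 157
138 337 157 154 157 154 156 156 155 153 158 155 155 155 155 157 157 153 156 157 156 154 156 155 157 156 154 154 159 156 155 155
139 337 156 158 155 156 155 152 159 156 154 157 154 157 156 156 159 156 157 157 156 158 156 156 155 156 157 155 154 159 155 156
140 337 157 155 156 154 155 158 156 154 154 154 156 157 152 158 156 154 156 154 154 158 156 156 159 157 158 158 155 155 156 158
```

View pics/s11z.png

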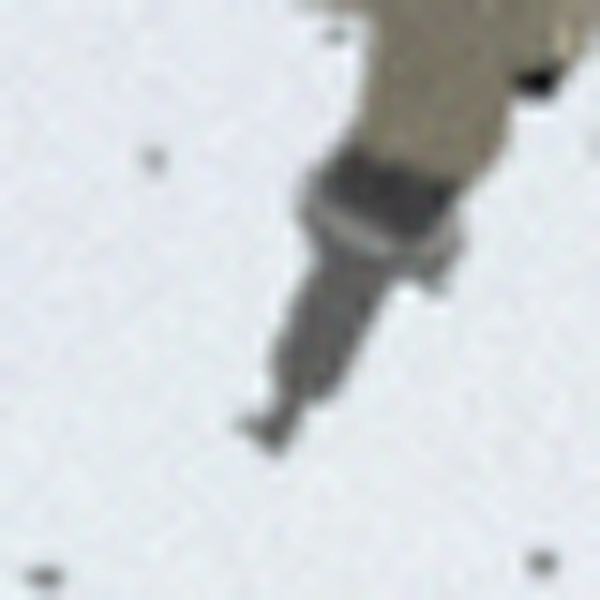

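Emit:
apply_moves(plan=[[255, [0.2, 0, -0.5], 0], [255, [0.5, 0.05, -0.5], 0], [255, [0.8, 0.08, -0.2], 0.5], [255, [0.9, 0.1, 0], 0], [255, [0.9, 0.1, 0], 0], [255, [0.9, 0.1, 0], 0], [255, [0.9, 0.1, 0], 0], [255, [0.9, 0.1, 0], 0], [255, [0.9, 0.1, 0], 0], [255, [0.8, 0.06, 0], 0], [255, [0.4, 0.03, 0], 0], [255, [0.2, 0.01, 0], 0]])

```text
time_s: 26.0
tcp_pos: [0.5445, 0.1279, 0.2632]
eef_rot: [-179.9, 0.0, 96.7]
contact_force: [-0.1, -0.5, -1.4]
gripper_width: 0.02
```

Emit:
apply_moves(plan=[[255, [0, 0, 0], 1], [255, [0, 0, 0], 1], [255, [0, 0, 0], 1], [255, [0, 0, 0], 1], [255, [0, 0, 0], 1], [255, [0, 0, 0], 1], [255, [0, 0, 0], 1], [255, [0, 0, 0], 1], [255, [0, 0, 0], 1], [255, [0, 0, 0], 1], [255, [0, 0, 0], 1], [255, [0, 0, 0], 1]])

```text
time_s: 27.5
tcp_pos: [0.5684, 0.079, 0.2601]
eef_rot: [-175.4, -0.3, 29.2]
contact_force: [-0.2, 0.0, -0.5]
gripper_width: 0.0201
```

Emit:
apply_moves(plan=[[255, [0, 0, 0], 0.45], [255, [0, 0, 0], 0]])

```text
time_s: 27.75
tcp_pos: [0.5719, 0.0699, 0.2587]
eef_rot: [-174.6, -0.2, 27.4]
contact_force: [-0.1, -0.6, -1.2]
gripper_width: 0.0194
```

```bash
cat > go.py <<'E'
from h import *
def dl(P,s):
    y=np.radians(s['eef_rot'][2]);X=np.array([np.cos(y),np.sin(y),0]);Y=np.array([np.sin(y),-np.cos(y),0])
    D=np.array(P)-[0,0,.0188]-s['tcp_pos'];return np.array([X@D,Y@D,-D[2]])/.05
E
python3 - <<'E'
from go import *
s=get_state();print(s['time_s'],s['tcp_pos'],s['eef_rot'],s['contact_force'],s['joints'])
d=cap('side','side12');t=cap('top','top12')
im=np.hstack([d['frame'][80:300,180:380],t['frame'][120:340,150:350]]);cv2.imwrite('pics/s12.png',cv2.resize(im,None,fx=2,fy=2))
print(dl([.5236,.1155,.1632],s))
E
```

```text
27.75 [0.57185631 0.06994142 0.25866875] [-174.60814693   -0.21204323   27.38636564] [-0.0549283  -0.64243564 -1.21544168] [  22.61735662   11.36131197   -5.64438259   -5.62862719  -73.30893437
 -173.58839583]
[-0.43783108 -1.25299885  2.28537508]
```

View pics/s12.png

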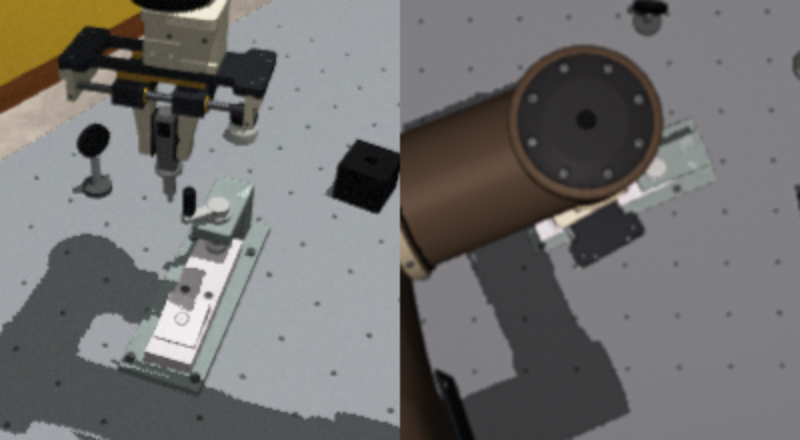

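j6 has reached its range limit at -173.6°, and the tool has drifted and tilted slightly. I'll turn back and check that it recovers.

Emit:
apply_moves(plan=[[255, [0, 0, 0], -1], [255, [0, 0, 0], -1], [255, [0, 0, 0], 0]])

```text
time_s: 28.22
tcp_pos: [0.5715, 0.0719, 0.2593]
eef_rot: [-174.8, -1.4, 39.5]
contact_force: [-0.8, -0.1, -1.3]
gripper_width: 0.0201
```

```bash
python3 - <<'E'
from go import *
s=get_state();print(s['time_s'],s['tcp_pos'],s['eef_rot'],s['joints'])
E
```

```text
28.225 [0.571457   0.07192069 0.25925784] [-174.78912485   -1.37705366   39.49753781] [  22.82507129   11.29268537   -5.65584579   -5.62397039  -73.3078357
 -161.63624736]
```

```bash
cat > go.py <<'E'
from h import *
from scipy.spatial.transform import Rotation as Ro
def Rm(s): return Ro.from_euler('xyz',s['eef_rot'],degrees=True).as_matrix()
def piv(s): return s['tcp_pos']-.0188*Rm(s)[:,2]
def axis(R,th): th=np.radians(th);return R@np.array([0,np.sin(th),np.cos(th)])
def plan(s,goal_piv,turn,n,prof=None):
    """rows shift(units) & turn(units) to bring pivot to goal_piv, total turn deg about tool z (+ = tool z)"""
    R=Rm(s);p=piv(s).copy();w=np.ones(n) if prof is None else np.array(prof,float);w/=w.sum()
    D=np.array(goal_piv)-p;rows=[];acc=p.copy();tgt=p.copy()
    for i in range(n):
        tgt=tgt+D*w[i];d=np.round(R.T@(tgt-acc)/.05,2);acc=acc+R@d*.05
        t=round(turn*w[i]/6,2);rows.append([255,d.tolist(),t]);R=R@Ro.from_euler('z',t*6,degrees=True).as_matrix()
    for r_ in rows: print(r_,end=', ')
    print('\nend piv',acc.round(4),'rot',Ro.from_matrix(R).as_euler('xyz',degrees=True).round(1))
def yaw_x(R): return np.degrees(np.arctan2(R[1,0],R[0,0]))
E
python3 - <<'E'
from go import *
s=get_state();R=Rm(s);print(piv(s),'toolz',R[:,2])
for by in(111.4,112,113):
    b=np.radians(by);n=np.array([np.sin(np.radians(15))*np.cos(b),np.sin(np.radians(15))*np.sin(b),np.cos(np.radians(15))]);a=-n
    t=R[:,2];print(by,'pivot angle',np.degrees(np.arccos(t@a)))
    x=np.cross(t,a);x/=np.linalg.norm(x)
    # tip lean toward -tool y : a = -sin*y+cos*z ; y = z x x
    for sg in(1,-1):
        xx=sg*x;yy=np.cross(t,xx);print('  x az',np.degrees(np.arctan2(xx[1],xx[0])),'a.y',a@yy)
print('a now',axis(R,14.5))
# at stand
tr=-60.1
R2=R@Ro.from_euler('z',tr,degrees=True).as_matrix();print(yaw_x(R2),Ro.from_matrix(R2).as_euler('xyz',degrees=True))
u=np.array([np.cos(np.radians(9.6)),np.sin(np.radians(9.6)),0])
a0=axis(R2,14.5);a1=axis(R2,-20.5);print(a0,a1,'u-lean',a0@u/-a0[2],a1@u/-a1[2])
C=np.array([.5235,-.2955,0])
H=.064
p0=-.035-.008-.0075-H*(a0@u/-a0[2]);p1=-.035-.0075-H*(a1@u/-a1[2]);print(p0,p1)
G=C+p0*u;G[2]=.06+H+.1;print('goal',G)
plan(s,G,tr,12)
E
```

```text
[0.57219583 0.07031696 0.27797473] toolz [-0.03929908  0.08530481 -0.99557957]
111.4 pivot angle 20.382501585771873
  x az -157.7317328770005 a.y -0.3482857805184404
  x az 22.268267122999504 a.y 0.3482857805184404
112 pivot angle 20.384718737301515
  x az -157.2878934397226 a.y -0.34832205399624927
  x az 22.712106560277398 a.y 0.34832205399624927
113 pivot angle 20.387440216452518
  x az -156.54821958626457 a.y -0.3483665777607866
  x az 23.45178041373544 a.y 0.3483665777607866
a now [ 0.12096918 -0.10947249 -0.98660135]
99.59633581970223 [-178.59448737   -5.20329064   99.59633582]
[ 0.20866192  0.12486403 -0.96998411] [-0.38188342  0.02077052 -0.92397708] u-lean 0.23357418180396175 -0.40376723541215226
-0.06544874763545355 -0.01665889693362226
goal [ 0.45896779 -0.30641481  0.224     ]
[255, [-0.55, 0.37, 0.04], np.float64(-0.83)], [255, [-0.57, 0.32, 0.05], np.float64(-0.83)], [255, [-0.61, 0.27, 0.04], np.float64(-0.83)], [255, [-0.62, 0.22, 0.04], np.float64(-0.83)], [255, [-0.64, 0.16, 0.05], np.float64(-0.83)], [255, [-0.65, 0.1, 0.04], np.float64(-0.83)], [255, [-0.66, 0.05, 0.04], np.float64(-0.83)], [255, [-0.66, -0.01, 0.05], np.float64(-0.83)], [255, [-0.66, -0.06, 0.04], np.float64(-0.83)], [255, [-0.65, -0.13, 0.04], np.float64(-0.83)], [255, [-0.63, -0.18, 0.05], np.float64(-0.83)], [255, [-0.62, -0.23, 0.04], np.float64(-0.83)], 
end piv [ 0.4589 -0.3063  0.2241] rot [-178.6   -5.2   99.3]
```

Emit:
apply_moves(plan=[[255, [-0.55, 0.37, 0.0], -0.83], [255, [-0.57, 0.32, 0.0], -0.83], [255, [-0.61, 0.27, 0.0], -0.83], [255, [-0.62, 0.22, 0.04], -0.83], [255, [-0.64, 0.16, 0.05], -0.83], [255, [-0.65, 0.1, 0.04], -0.83], [255, [-0.66, 0.05, 0.04], -0.83], [255, [-0.66, -0.01, 0.05], -0.83], [255, [-0.66, -0.06, 0.04], -0.83], [255, [-0.65, -0.13, 0.04], -0.83], [255, [-0.63, -0.18, 0.05], -0.83], [255, [-0.62, -0.23, 0.04], -0.83]])

```text
time_s: 29.72
tcp_pos: [0.4582, -0.3064, 0.2117]
eef_rot: [-178.6, -5.2, 99.3]
contact_force: [1.6, 0.2, -1.4]
gripper_width: 0.0202
```

```bash
python3 - <<'E'
from go import *
s=get_state();R=Rm(s);print(s['time_s'],piv(s),s['eef_rot'],s['joints'].round(1),'toolz',R[:,2])
plan(s,[.45897,-.3064,.126],0,5,[1,2,2,1.5,.7])
E
```

```text
29.725 [ 0.45897021 -0.30802509  0.23038048] [-178.56822501   -5.18658163   99.27144824] [-16.4  12.5 -11.   -4.3 -70.1 -62.7] toolz [-0.03922004  0.08516489 -0.99559466]
[255, [-0.02, 0.01, 0.29], np.float64(0.0)], [255, [-0.05, 0.01, 0.58], np.float64(0.0)], [255, [-0.04, 0.02, 0.58], np.float64(0.0)], [255, [-0.03, 0.01, 0.43], np.float64(0.0)], [255, [-0.02, 0.01, 0.2], np.float64(0.0)], 
end piv [ 0.4591 -0.3065  0.126 ] rot [-178.6   -5.2   99.3]
```

Emit:
apply_moves(plan=[[255, [-0.02, 0.01, 0.29], 0], [255, [-0.05, 0.01, 0.58], 0], [255, [-0.04, 0.02, 0.58], 0], [255, [-0.03, 0.01, 0.43], 0], [255, [-0.02, 0.01, 0.2], 0], [255, [0, 0, 0], 0]], squeeze=12)

```text
time_s: 30.48
tcp_pos: [0.4586, -0.3038, 0.1069]
eef_rot: [-178.5, -5.2, 99.2]
contact_force: [-0.1, 0.1, -1.4]
gripper_width: 0.0199
```

```bash
python3 - <<'E'
from go import *
s=get_state();print(s['time_s'],piv(s),s['contact_force'])
u=np.array([np.cos(np.radians(9.6)),np.sin(np.radians(9.6)),0]);p=(piv(s)-[.5235,-.2955,0])@u;print('p',p)
plan(s,piv(s)+u*.044,0,8)
d=cap('side','side13');cv2.imwrite('pics/s13.png',cv2.resize(d['frame'][80:200,310:430],None,fx=5,fy=5,interpolation=cv2.INTER_CUBIC))
E
```

```text
30.475 [ 0.459329   -0.30538579  0.1256415 ] [-0.09569     0.08287824 -1.41709975]
p -0.0649209921003232
[255, [0.0, 0.11, -0.0], np.float64(0.0)], [255, [0.0, 0.11, -0.01], np.float64(0.0)], [255, [0.0, 0.11, 0.0], np.float64(0.0)], [255, [0.0, 0.11, -0.0], np.float64(0.0)], [255, [0.0, 0.11, -0.0], np.float64(0.0)], [255, [0.0, 0.11, -0.01], np.float64(0.0)], [255, [0.01, 0.11, 0.0], np.float64(0.0)], [255, [-0.0, 0.11, -0.0], np.float64(0.0)], 
end piv [ 0.5027 -0.2979  0.1255] rot [-178.5   -5.2   99.2]
```

View pics/s13.png

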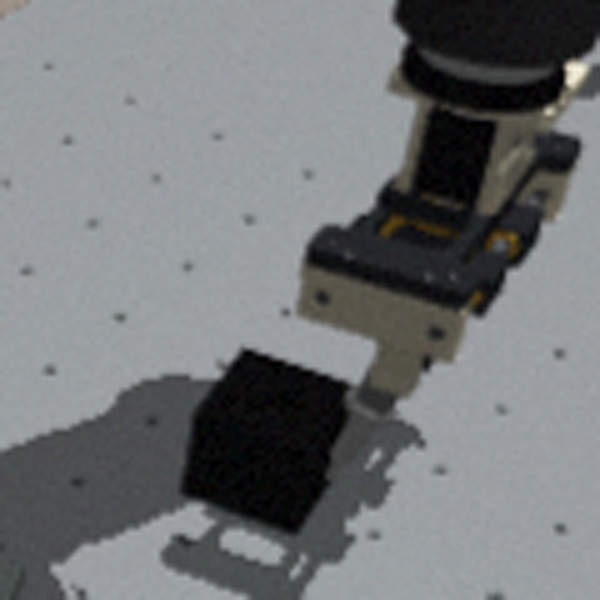

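Emit:
apply_moves(plan=[[255, [0, 0.08, 0], 0], [255, [0, 0.04, 0], 0], [255, [0, 0, 0], 0]])

```text
time_s: 30.9
tcp_pos: [0.4644, -0.3035, 0.1075]
eef_rot: [-178.6, -5.2, 99.2]
contact_force: [-2.7, -0.4, 1.3]
gripper_width: 0.0195
```

Emit:
apply_moves(plan=[[255, [0, 0.03, 0], 0], [255, [0, 0, 0], 0]])

```text
time_s: 31.15
tcp_pos: [0.4659, -0.3032, 0.1072]
eef_rot: [-178.5, -5.2, 99.2]
contact_force: [-3.4, -1.2, 1.7]
gripper_width: 0.0196
```

Emit:
apply_moves(plan=[[255, [0, 0.03, 0], 0], [255, [0, 0, 0], 0]])

```text
time_s: 31.4
tcp_pos: [0.4675, -0.3029, 0.1071]
eef_rot: [-178.6, -5.2, 99.2]
contact_force: [-4.0, -1.2, 1.8]
gripper_width: 0.0196
```

Emit:
apply_moves(plan=[[255, [0, 0.1, 0], 0], [255, [0, 0.1, 0], 0], [255, [0, 0.1, 0], 0], [255, [0, 0.1, 0], 0], [255, [0, 0.1, 0], 0], [255, [0, 0.1, 0], 0], [255, [0, 0, 0], 0]])

```text
time_s: 32.28
tcp_pos: [0.4976, -0.2979, 0.1061]
eef_rot: [-178.6, -5.2, 99.2]
contact_force: [-1.9, 0.2, -1.5]
gripper_width: 0.0195
```

```bash
python3 - <<'E'
from go import *
s=get_state();print(s['time_s'],piv(s),s['contact_force'],s['eef_rot'])
u=np.array([np.cos(np.radians(9.6)),np.sin(np.radians(9.6)),0]);p=(piv(s)-[.5235,-.2955,0])@u;print('p',p)
d=cap('side','side14');cv2.imwrite('pics/s14.png',cv2.resize(d['frame'][80:200,310:430],None,fx=5,fy=5,interpolation=cv2.INTER_CUBIC))
E
```

```text
32.275 [ 0.49831859 -0.29947438  0.12480117] [-1.93760367  0.21576764 -1.50958306] [-178.57446301   -5.20341904   99.21720455]
p -0.02549157276910973
```

View pics/s14.png

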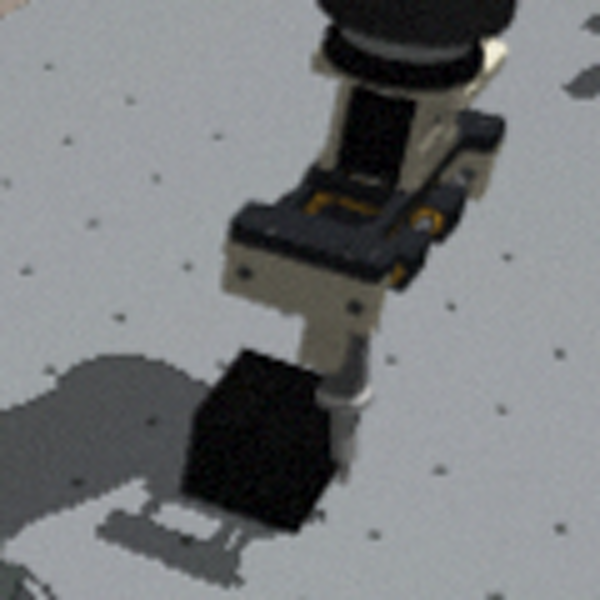

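Emit:
apply_moves(plan=[[255, [0, 0.07, 0], 0], [255, [0, 0.07, 0], 0], [255, [0, 0, 0], 0], [255, [0, 0, 0], 0]])

```text
time_s: 32.83
tcp_pos: [0.5039, -0.2967, 0.106]
eef_rot: [-178.6, -5.2, 99.2]
contact_force: [-3.2, 0.5, -2.4]
gripper_width: 0.0203
```

```bash
python3 - <<'E'
from go import *
s=get_state();print(s['time_s'],piv(s),s['contact_force'],s['eef_rot'])
u=np.array([np.cos(np.radians(9.6)),np.sin(np.radians(9.6)),0]);p=(piv(s)-[.5235,-.2955,0])@u;print('p',p)
plan(s,piv(s)-u*.012+[0,0,.09],0,4)
E
```

```text
32.825 [ 0.50468332 -0.29831814  0.1247514 ] [-3.21120099  0.46533169 -2.38431185] [-178.55413799   -5.21731688   99.20108202]
p -0.019023148931123484
[255, [0.04, -0.07, -0.45], np.float64(0.0)], [255, [0.04, -0.07, -0.44], np.float64(0.0)], [255, [0.04, -0.07, -0.45], np.float64(0.0)], [255, [0.04, -0.08, -0.45], np.float64(0.0)], 
end piv [ 0.4926 -0.3005  0.2149] rot [-178.6   -5.2   99.2]
```

Back off from the stand, rise, and measure the angle.

Emit:
apply_moves(plan=[[255, [0, -0.24, 0], 0], [255, [0.04, 0, -0.4], 0], [255, [0.05, 0, -0.6], 0], [255, [0.04, 0, -0.6], 0], [255, [0.03, 0, -0.4], 0], [255, [0, 0, 0], 0], [255, [0, 0, 0], 0]], squeeze=25)

```text
time_s: 33.7
tcp_pos: [0.4944, -0.2993, 0.2062]
eef_rot: [-178.6, -5.2, 99.2]
contact_force: [-0.5, 0.4, -2.1]
gripper_width: 0.02
```

```bash
python3 - <<'E'
from go import *
s=get_state();R=Rm(s);P=piv(s);print(s['time_s'],P,s['eef_rot'],s['contact_force'])
np.save('s15.npy',np.r_[s['tcp_pos'],s['eef_rot']])
d=cap('side','side15')
for th in(-16,-18,-20,-22,-24):
    a=axis(R,th)
    v=proj(d,P+a*.0969)-proj(d,P+a*.06)
    print(th,*(proj(d,P+a*L).round(1) for L in(.0439,.06,.0819,.0969)),np.degrees(np.arctan(v[0]/v[1])))
x,y=proj(d,P+a*.07).astype(int);x0,y0=x-20,y-20;print(x0,y0)
im=cv2.resize(d['frame'][y0:y0+40,x0:x0+40],None,fx=15,fy=15,interpolation=cv2.INTER_CUBIC)
im=np.clip(im.astype(float)*1.5,0,255).astype(np.uint8)
cv2.imwrite('pics/s15z.png',im)
g=cv2.cvtColor(d['frame'],cv2.COLOR_BGR2GRAY)
for v in range(y0+8,y0+36): print(v,x0+6,' '.join('%3d'%q for q in g[v,x0+6:x0+36]))
E
```

```text
33.7 [ 0.49512802 -0.30091755  0.22489564] [-178.57178697   -5.22388025   99.1938085 ] [-0.53132208  0.37607534 -2.10076906]
-16 [387.8 128. ] [388.2 133.8] [388.7 141.7] [389.1 147. ] 3.727303063036042
-18 [388.4 128. ] [389.  133.9] [389.8 141.7] [390.4 147. ] 5.798203527148074
-20 [389. 128.] [389.8 133.9] [390.9 141.7] [391.7 147. ] 7.858139939761853
-22 [389.6 127.9] [390.7 133.8] [392.  141.7] [393. 147.] 9.9068962625638
-24 [390.2 127.9] [391.5 133.8] [393.1 141.6] [394.3 146.9] 11.94431892174811
372 117
125 378 159 154 155 156 158 156  99  51  44  41  44  42  47  62  75  77 136 158 156 154 153 155 155 152 154 155 153 156 153 155
126 378 154 154 156 154 153 153  94  50  45  43  41  42  45  59  78 101 163 167 154 154 156 155 154 156 154 156 151 155 154 155
127 378 157 156 157 157 154 137  80  46  45  45  46  43  49  62  96 146 178 157 155 156 155 157 153 154 158 158 155 153 155 153
128 378 157 157 156 156 154 116  77  67  63  61  63  94 103 107 126 163 163 132 151 155 154 155 156 153 152 154 157 157 156 154
129 378 155 154 155 156 154 105  76  79  86  86  90 148 162 162 150 125
[... 2300 characters left out ...]
 155 156 154 154 155 155 156 153 159 155 153 154 155 157 156
148 378 154 158 157 154 158 155 156 154 157 158 154 132 109 133 152 154 154 152 154 156 155 152 157 155 155 157 155 153 157 154
149 378 157 158 154 155 158 155 155 156 154 156 156 154 154 157 153 156 153 154 155 154 155 158 154 154 156 155 158 154 154 154
150 378 154 154 152 155 154 154 154 157 155 147 149 153 157 155 157 154 157 154 156 157 155 154 157 156 154 155 156 153 152 157
151 378 154 154 155 157 155 155 159 154 159 125 121 145 154 154 157 156 156 156 155 155 156 157 158 154 156 154 157 156 157 155
152 378 156 156 152 155 154 153 153 159 152 117 109 134 155 155 156 154 154 155 157 154 154 156 155 155 153 155 155 156 155 156
```

View pics/s15z.png

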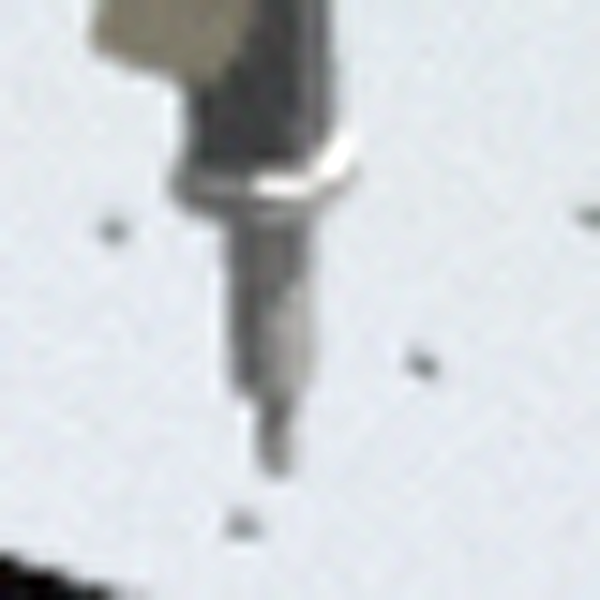

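```bash
python3 - <<'E'
from h import *
d=load('side15');g=cv2.cvtColor(d['frame'],cv2.COLOR_BGR2GRAY)
for v in range(100,130): print(v,' '.join('%3d'%q for q in g[v,374:402]))
E
```

```text
100  81  82  84  80  82  84  83  77  83  79  82  81  80  85  84  81  80  78  84  81  82  84  89 100  72  48  30  17
101  86  83  82  82  79  84  85  81  83  84  84  82  79  81  81  80  83  82  83  82  83  88  93  99  57  30  18  24
102  86  84  81  81  82  84  86  81  83  84  81  83  80  84  83  83  81  75  80  75  82  87  91 102  93  91  81  84
103  81  86  83  84  85  82  81  82  85  85  82  80  82  83  83  76  64  50  63  76  80  85  92 115 146 156 153 155
104  81  84  85  83  81  81  81  85  85  85  80  81  82  83  81  71  41  28  34  71  85  89 101 134 151 153 153 154
105  90  89  83  82  86  83  81  84  83  80  83  83  83  85  82  70  49  39  39  74  85  91 103 135 153 155 156 152
106 132 121 109  99  89  88  85  77  86  82  82  83  82  88  81  84  72  71  66  77  84  92 114 149 153 154 156 156
107 154 154 155 146 121 116  91  83  79  79  82  81  80  83  81  80  72  81  78  81  90  94 116 146 156 155 156 151
108 157 154 155 155 156 149 102  76  75  81  82  81  81  79  84  83  67  79  83  86  93 105 136 147 156 154 151 152
109 154 153 154 158 153 136  93  75  75  78  78  75  78 
[... 1679 characters left out ...]
 154
124 154 153 154 156 153 155 154 154 157 155  90  43  47  45  44  43  47  50  69  76 121 152 155 155 154 156 157 155
125 154 156 155 154 159 154 155 156 158 156  99  51  44  41  44  42  47  62  75  77 136 158 156 154 153 155 155 152
126 156 154 154 156 154 154 156 154 153 153  94  50  45  43  41  42  45  59  78 101 163 167 154 154 156 155 154 156
127 155 157 155 156 157 156 157 157 154 137  80  46  45  45  46  43  49  62  96 146 178 157 155 156 155 157 153 154
128 156 154 157 156 157 157 156 156 154 116  77  67  63  61  63  94 103 107 126 163 163 132 151 155 154 155 156 153
129 156 154 157 154 155 154 155 156 154 105  76  79  86  86  90 148 162 162 150 125 117 138 153 158 154 155 156 154
```

```bash
python3 - <<'E'
from go import *
from scipy.optimize import least_squares
d=load('side15');q=np.load('s15.npy');s=dict(tcp_pos=q[:3],eef_rot=q[3:]);R=Rm(s);P=piv(s)
def at(p0,p1,v):
    A,B=proj(d,p0),proj(d,p1);return A[0]+(B[0]-A[0])*(v-A[1])/(B[1]-A[1])
nose=[(132,389.4),(133,389.35),(134,389.35),(135,389.45),(136,389.65),(137,389.63),(138,389.68),(139,389.7),(140,389.85),(141,389.77),(142,389.77)]
barR=[(112,393.68),(115,393.65),(118,393.64),(121,393.89),(124,393.87)];barL=[(123,383.6),(125,383.8),(126,383.75)]
def res(x,use=1):
    th,dy,dx=x;a=axis(R,th);b=axis(R,th+90);e=R[:,0]   # b: perpendicular in tool yz plane
    O=P+dy*1e-3*R[:,1]+dx*1e-3*R[:,0]
    r=[(at(O+a*.047,O+a*.0819,v)-u)*.6 for v,u in nose]
    B=proj(d,O+a*.0969);r+=[(B[0]-389.93)*1.5,(B[1]-146.7)*0.5]
    c=[O+.01*(i*b+j*e) for i in(1,-1) for j in(1,-1)]
    for v,u in barR: r.append(max(at(k-a*.02,k+a*.0409,v) for k in c)-u)
    for v,u in barL: r.append(min(at(k-a*.02,k+a*.0409,v) for k in c)-u)
    return np.array(r)
for dxf in(0,):
    f=least_squares(lambda y:res([y[0],y[1],0]),[-17,0]);print(f.x,f.cost,f.fun.round(2))
for th in(-13,-15,-17,-19):
    f=least_squares(lambda y:res([th,y[0],0]),[0]);print(th,f.x,f.cost)
E
```

```text
[-15.3984536   -3.64841341] 0.2955448830071105 [-0.1  -0.03 -0.   -0.03 -0.12 -0.08 -0.08 -0.06 -0.11 -0.04 -0.    0.17
  0.34 -0.05  0.12  0.27  0.15  0.31 -0.23 -0.31 -0.2 ]
-13 [-5.64630518] 2.0169406026569128
-15 [-3.98388844] 0.34249935894496164
-17 [-2.28486682] 1.0449700976947722
-19 [-0.54615265] 4.038079076798132
```

Emit:
apply_moves(plan=[[255, [-0.03, 0, 0.4], 0], [255, [-0.04, 0, 0.6], 0], [255, [-0.05, 0, 0.6], 0], [255, [-0.02, 0, 0.25], 0], [255, [0, 0.12, 0], 0], [255, [0, 0.1, 0], 0], [255, [0, 0.08, 0], 0], [255, [0, 0, 0], 0]], squeeze=12)

```text
time_s: 34.75
tcp_pos: [0.5074, -0.2963, 0.1143]
eef_rot: [-178.6, -5.2, 99.2]
contact_force: [0.1, -0.8, -0.1]
gripper_width: 0.02
```

Emit:
apply_moves(plan=[[255, [0, 0.04, 0], 0], [255, [0, 0.04, 0], 0], [255, [0, 0, 0], 0]])

```text
time_s: 35.12
tcp_pos: [0.5109, -0.2955, 0.1135]
eef_rot: [-178.5, -5.2, 99.2]
contact_force: [-2.9, -1.3, 0.2]
gripper_width: 0.0203
```

```bash
python3 - <<'E'
from go import *
s=get_state();print(s['time_s'],piv(s),s['contact_force'])
u=np.array([np.cos(np.radians(9.6)),np.sin(np.radians(9.6)),0]);p=(piv(s)-[.5235,-.2955,0])@u;print('p',p)
E
```

```text
35.125 [ 0.51162452 -0.29709552  0.13222332] [-2.89684582 -1.33964939  0.16459411]
p -0.011975262599163894
```

Emit:
apply_moves(plan=[[255, [0, 0.04, 0], 0], [255, [0, 0.0, 0], 0], [255, [0, -0.24, 0], 0], [255, [0.04, 0, -0.4], 0], [255, [0.04, 0, -0.6], 0], [255, [0.04, 0, -0.6], 0], [255, [0.02, 0, -0.25], 0], [255, [0, 0, 0], 0], [255, [0, 0, 0], 0]])

```text
time_s: 36.25
tcp_pos: [0.503, -0.2976, 0.2052]
eef_rot: [-178.5, -5.3, 99.2]
contact_force: [0.6, 0.6, -1.5]
gripper_width: 0.0202
```

```bash
python3 - <<'E'
from go import *
s=get_state();R=Rm(s);P=piv(s);print(s['time_s'],P,s['eef_rot'],s['contact_force'])
np.save('s16.npy',np.r_[s['tcp_pos'],s['eef_rot']])
d=cap('side','side16')
for th in(-16,-18,-20,-22):
    a=axis(R,th);v=proj(d,P+a*.0969)-proj(d,P+a*.06)
    print(th,*(proj(d,P+a*L).round(1) for L in(.0439,.06,.0819,.0969)),np.degrees(np.arctan(v[0]/v[1])))
g=cv2.cvtColor(d['frame'],cv2.COLOR_BGR2GRAY);x,y=proj(d,P+axis(R,-18)*.06).astype(int)
for v in range(y-26,y+18): print(v,x-12,' '.join('%3d'%q for q in g[v,x-12:x+12]))
E
```

```text
36.25 [ 0.50374831 -0.29925159  0.22388444] [-178.47939047   -5.27309996   99.18463414] [ 0.55918649  0.56318157 -1.5433304 ]
-16 [384.4 127.3] [384.8 133.2] [385.4 141. ] [385.7 146.3] 4.048427844876862
-18 [385.  127.3] [385.6 133.2] [386.5 141. ] [387.  146.3] 6.104728177070974
-20 [385.6 127.3] [386.4 133.2] [387.6 141. ] [388.3 146.3] 8.149827833531113
-22 [386.2 127.3] [387.2 133.1] [388.6 141. ] [389.6 146.3] 10.183592666534466
107 373 154 158 155 124  87  77  80  82  80  78  81  82  81  79  83  82  85  91  99 129 150 154 149 155
108 373 156 155 154 113  81  77  75  80  78  78  79  80  81  78  86  82  90  93 100 143 156 155 153 153
109 373 156 154 153 112  80  81  75  80  77  78  76  78  78  75  75  76  91  93 124 148 155 154 155 156
110 373 158 151 147 100  78  79  80  79  79  81  78  81  78  66  60  62  75  82 142 155 154 157 156 153
111 373 155 155 132  91  82  77  80  72  80  79  79  81  74  54  47  50  46  64 139 154 154 156 157 156
112 373 156 156 131  94  77  80  79  82  78  79  81  80  63  48  44  47  49  64 138 154 152 155 154 155
113 373 155 157 114  82  77  78  81  
[... 3214 characters left out ...]
 156 157 155 156 158 155 157 154 155 157 117  78  85 141 156 156 154 155 156
145 373 156 158 156 157 157 156 155 154 151 155 154 155 157 158 156 125  79 108 146 157 154 155 157 156
146 373 152 154 155 155 155 154 155 157 156 158 156 158 156 156 155 141  86 106 136 154 155 156 154 153
147 373 157 152 157 156 155 155 153 157 152 155 158 154 152 155 154 155 110 115 137 152 153 154 153 158
148 373 155 155 155 155 154 154 156 153 156 155 157 154 156 158 155 156 142 136 151 155 155 154 155 154
149 373 152 158 156 155 156 155 154 156 154 154 154 156 155 155 156 157 153 154 156 154 155 155 153 153
150 373 157 155 155 155 157 155 155 155 157 156 159 154 153 157 148 151 155 156 157 157 154 156 153 153
```

```bash
cat > fit.py <<'E'
from go import *
from scipy.optimize import least_squares
def fit(f,q,nose,ball,barR,barL):
    d=load(f);s=dict(tcp_pos=q[:3],eef_rot=q[3:]);R=Rm(s);P=piv(s)
    def at(p0,p1,v):
        A,B=proj(d,p0),proj(d,p1);return A[0]+(B[0]-A[0])*(v-A[1])/(B[1]-A[1])
    def res(th,dy):
        a=axis(R,th);b=axis(R,th+90);e=R[:,0];O=P+dy*1e-3*R[:,1]
        r=[(at(O+a*.047,O+a*.0819,v)-u)*.8 for v,u in nose]
        B=proj(d,O+a*.0969);r+=[(B[0]-ball[0])*1.5,(B[1]-ball[1])*0.5]
        c=[O+.01*(i*b+j*e) for i in(1,-1) for j in(1,-1)]
        for v,u in barR: r.append(max(at(k-a*.02,k+a*.0409,v) for k in c)-u)
        for v,u in barL: r.append(min(at(k-a*.02,k+a*.0409,v) for k in c)-u)
        return np.array(r)
    fo=least_squares(lambda y:res(*y),[-17,0]);print(fo.x,fo.cost,fo.fun.round(2))
    for th in(-16,-18,-20,-22):
        g=least_squares(lambda y:res(th,y[0]),[0]);print(th,g.x,round(g.cost,2))
E
python3 - <<'E'
from fit import *
fit('side16',np.load('s16.npy'),[(131,387.5),(133,387.96),(135,388.3),(137,388.5),(139,388.85),(141,389.0)],(389.35,145.9),[(110,390.55),(113,390.74),(116,390.85),(119,391.46),(122,391.58),(124,391.77)],[(122,381.1),(124,381.55),(126,381.75)])
E
```

```text
[-19.16595302  -4.71813161] 0.5417662179906507 [ 0.04 -0.13 -0.2  -0.16 -0.24 -0.16  0.29  0.48 -0.1   0.07  0.31  0.06
  0.3   0.35 -0.19 -0.37 -0.31]
-16 [-7.25615432] 3.67
-18 [-5.66434037] 0.96
-20 [-4.03260158] 0.75
-22 [-2.35766923] 2.95
```

```bash
cat > fin.py <<'E'
from go import *
def goal(R,S,back,th,dy,by=112.):
    b=np.radians(by);n=np.array([np.sin(np.radians(15))*np.cos(b),np.sin(np.radians(15))*np.sin(b),np.cos(np.radians(15))])
    a=axis(R,th);P=np.array(S)+n*back-a*.0999-dy*R[:,1]
    return P,np.degrees(np.arccos(-a@n)),a,n
E
python3 - <<'E'
from fin import *
s=get_state();R=Rm(s);S=[.5355,.0860,.0445]
best=min((goal(R@Ro.from_euler('z',-t,degrees=True).as_matrix(),S,.025,-19.2,-.004)[1],t) for t in np.arange(95,112,.5));print(best)
t=best[1];R2=R@Ro.from_euler('z',-t,degrees=True).as_matrix();P,e,a,n=goal(R2,S,.025,-19.2,-.004);print(P,e,a,n)
P2=P.copy();P2[2]=.265
plan(s,P2,-t,18,[.5,.8]+[1]*14+[.8,.5])
print('z down',P[2]-.265)
E
```

```text
(np.float64(1.2890992024615602), np.float64(103.5))
[0.52279099 0.11768032 0.16608296] 1.2890992024615602 [ 0.08754403 -0.22031032 -0.97149339] [-0.09695532  0.23997284  0.96592583]
[255, [0.25, 0.05, -0.0], np.float64(-0.52)], [255, [0.39, 0.1, -0.01], np.float64(-0.83)], [255, [0.47, 0.18, -0.01], np.float64(-1.04)], [255, [0.46, 0.22, -0.0], np.float64(-1.04)], [255, [0.42, 0.27, -0.01], np.float64(-1.04)], [255, [0.4, 0.31, -0.01], np.float64(-1.04)], [255, [0.36, 0.36, -0.0], np.float64(-1.04)], [255, [0.32, 0.39, -0.01], np.float64(-1.04)], [255, [0.27, 0.43, -0.01], np.float64(-1.04)], [255, [0.22, 0.45, -0.0], np.float64(-1.04)], [255, [0.18, 0.47, -0.01], np.float64(-1.04)], [255, [0.12, 0.49, -0.01], np.float64(-1.04)], [255, [0.07, 0.5, -0.01], np.float64(-1.04)], [255, [0.01, 0.51, -0.0], np.float64(-1.04)], [255, [-0.04, 0.5, -0.01], np.float64(-1.04)], [255, [-0.1, 0.5, -0.01], np.float64(-1.04)], [255, [-0.11, 0.39, -0.0], np.float64(-0.83)], [255, [-0.1, 0.23, -0.01], np.float64(-0.52)], 
end piv [0.5228 0.1176 0.2652] rot [ 174.5   -0.3 -157.2]
z down -0.09891704326177106
```

Emit:
apply_moves(plan=[[255, [0.25, 0.05, -0.3], -0.52], [255, [0.39, 0.1, -0.3], -0.83], [255, [0.47, 0.18, -0.2], -1], [255, [0.46, 0.22, 0], -1], [255, [0.42, 0.27, 0], -1], [255, [0.4, 0.31, 0], -1], [255, [0.36, 0.36, 0], -1], [255, [0.32, 0.39, 0], -1], [255, [0.27, 0.43, 0], -1], [255, [0.22, 0.45, 0], -1], [255, [0.18, 0.47, 0], -1], [255, [0.12, 0.49, 0], -1]], squeeze=25)

```text
time_s: 37.8
tcp_pos: [0.5226, -0.0163, 0.2708]
eef_rot: [175.7, -3.2, 167.9]
contact_force: [0.1, -0.5, -0.4]
gripper_width: 0.0196
```

Emit:
apply_moves(plan=[[255, [0.07, 0.5, 0], -1], [255, [0.01, 0.51, 0], -1], [255, [-0.04, 0.5, 0], -1], [255, [-0.1, 0.5, 0], -1], [255, [-0.11, 0.39, 0], -0.83], [255, [-0.1, 0.23, 0], -0.52], [255, [0, 0, 0], -0.55]])

```text
time_s: 38.67
tcp_pos: [0.5353, 0.1164, 0.2813]
eef_rot: [174.6, -0.2, -157.0]
contact_force: [-0.7, -0.9, -1.2]
gripper_width: 0.0198
```

```bash
python3 - <<'E'
from fin import *
s=get_state();R=Rm(s);S=[.5355,.0860,.0445];print(s['time_s'],s['tcp_pos'],s['eef_rot'],s['joints'].round(1))
P,e,a,n=goal(R,S,.02,-19.2,-.004);print(P,e,a,'pivot tgt',np.degrees(np.arccos(-R[:,2]@n)))
plan(s,P,0,5,[.7,1,1,.8,.4])
E
```

```text
38.675 [0.53532588 0.11641667 0.28125695] [ 1.74602786e+02 -1.63737681e-01 -1.56972255e+02] [ 28.7   7.6  -7.3  -5.6 -74.8  -4.3]
[0.52293588 0.11650826 0.16120951] 1.1996265288819474 [ 0.09077314 -0.22065511 -0.97111872] pivot tgt 20.395044410182262
[255, [0.04, -0.02, 0.5], np.float64(0.0)], [255, [0.06, -0.04, 0.71], np.float64(0.0)], [255, [0.05, -0.03, 0.71], np.float64(0.0)], [255, [0.05, -0.02, 0.57], np.float64(0.0)], [255, [0.02, -0.02, 0.29], np.float64(0.0)], 
end piv [0.523  0.1164 0.161 ] rot [ 174.6   -0.2 -157. ]
```

Emit:
apply_moves(plan=[[255, [0.04, -0.02, 0.5], 0], [255, [0.06, -0.04, 0.71], 0], [255, [0.05, -0.03, 0.71], 0], [255, [0.05, -0.02, 0.57], 0], [255, [0.02, -0.02, 0.29], 0], [255, [0, 0, 0], 0]])

```text
time_s: 39.42
tcp_pos: [0.522, 0.1169, 0.1416]
eef_rot: [174.6, -0.3, -157.2]
contact_force: [0.6, -0.4, -0.2]
gripper_width: 0.0197
```

```bash
python3 - <<'E'
from fin import *
s=get_state();R=Rm(s);P=piv(s);print(s['time_s'],P,s['contact_force'])
np.save('s17.npy',np.r_[s['tcp_pos'],s['eef_rot']])
d=cap('side','side17')
S=np.array([.5355,.0860,.0445])
a=axis(R,-19.2);O=P-.004*R[:,1]
print('pred ball',proj(d,O+a*.0969),'tip',proj(d,O+a*.0999),'dy0 ball',proj(d,P+a*.0969),'spot',proj(d,S),'spot+20n',proj(d,S+.02*np.array([-.097,.24,.966])))
x0,y0=235,195
im=cv2.resize(d['frame'][y0:y0+65,x0:x0+75],None,fx=9,fy=9,interpolation=cv2.INTER_CUBIC)
for k in range(0,75,5): cv2.line(im,(k*9,0),(k*9,8),(0,0,255),1);cv2.line(im,(0,k*9),(8,k*9),(0,0,255),1)
cv2.imwrite('pics/s17z.png',im)
t=cap('top','top17');cv2.imwrite('pics/t17z.png',cv2.resize(t['frame'][150:270,180:330],None,fx=5,fy=5,interpolation=cv2.INTER_CUBIC))
E
```

```text
39.425 [0.52279829 0.11529808 0.16031871] [ 0.57251133 -0.419999   -0.17147606]
pred ball [269.83122504 234.6112284 ] tip [269.93184539 235.22370843] dy0 ball [269.25937581 235.76216682] spot [270.13168176 239.06410069] spot+20n [269.41557575 235.21441552]
```

View pics/s17z.png

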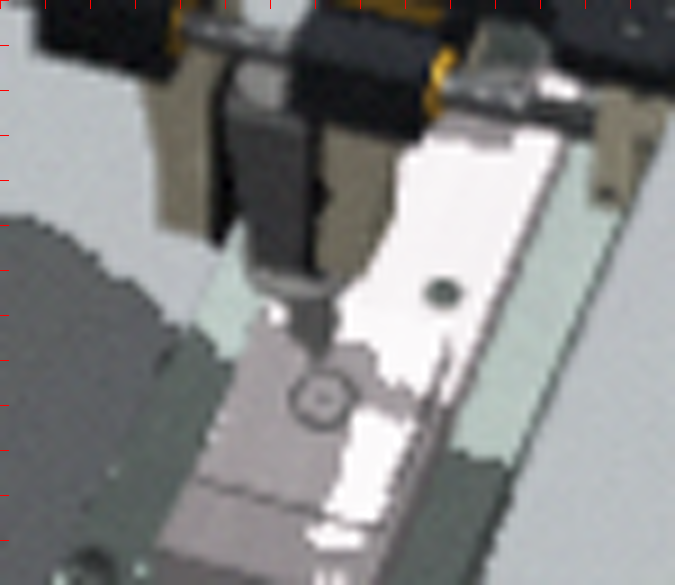

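View pics/t17z.png

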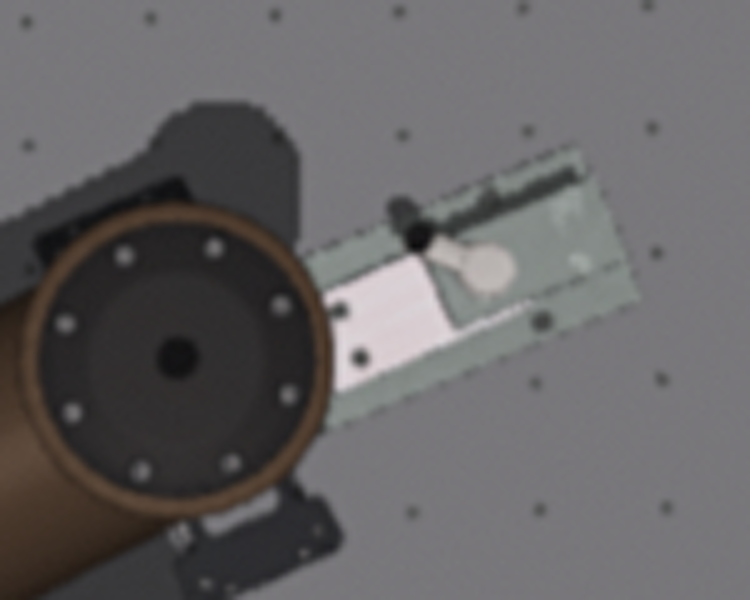

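```bash
python3 - <<'E'
from fin import *
s=get_state();R=Rm(s);n=goal(R,[0,0,0],0,-19.2,0)[3]
print('toolstep per mm along -n',R.T@(-n)/50, 'per mm +fixture x',R.T@np.array([np.cos(np.radians(112)),np.sin(np.radians(112)),0])/50)
d=load('side17');S=np.array([.5355,.0860,.0445])
for v in ([-.3746*.966,.927*.966,-.2588],[-.927,-.3746,0]): print((proj(d,S+.01*np.array(v))-proj(d,S)))
plan(s,piv(s)-n*.013,0,3)
E
```

```text
toolstep per mm along -n [ 3.93520083e-05 -6.96395356e-03  1.87483813e-02] per mm +fixture x [-0.00028381  0.01990998  0.00187407]
[-1.42359381  3.7430721 ]
[4.0579835  1.15678622]
[255, [0.0, -0.03, 0.08], np.float64(0.0)], [255, [0.0, -0.03, 0.08], np.float64(0.0)], [255, [0.0, -0.03, 0.08], np.float64(0.0)], 
end piv [0.5251 0.1125 0.1494] rot [ 1.746e+02 -1.000e-01 -1.572e+02]
```

Emit:
apply_moves(plan=[[255, [0, -0.03, 0.08], 0], [255, [0, -0.03, 0.08], 0], [255, [0, -0.03, 0.08], 0], [255, [0, 0, 0], 0]])

```text
time_s: 40.02
tcp_pos: [0.5234, 0.1137, 0.1292]
eef_rot: [174.6, -0.2, -157.2]
contact_force: [-0.0, 0.5, -1.9]
gripper_width: 0.02
```

```bash
cat > look.py <<'E'
from fin import *
import sys
def look(f,x0=250,y0=215,w=40,h=40,k=15):
    s=get_state();R=Rm(s);P=piv(s);print(s['time_s'],P,s['contact_force'])
    d=cap('side',f);S=np.array([.5355,.0860,.0445])
    a=axis(R,-19.2);O=P-.004*R[:,1]
    print('pred ball',proj(d,O+a*.0969),'tip',proj(d,O+a*.0999),'tip world',O+a*.0999,'spot',proj(d,S))
    im=cv2.resize(d['frame'][y0:y0+h,x0:x0+w],None,fx=k,fy=k,interpolation=cv2.INTER_CUBIC)
    im=np.clip(im.astype(float)*1.3,0,255).astype(np.uint8)
    for q in range(0,w,5): cv2.line(im,(q*k,0),(q*k,8),(0,0,255),1);cv2.line(im,(0,q*k),(8,q*k),(0,0,255),1)
    cv2.imwrite(f'pics/{f}z.png',im)
E
python3 -c "
from look import *
look('side18')"
```

```text
40.025 [0.52411225 0.11205536 0.1478668 ] [-0.00873511  0.51784979 -1.87352623]
pred ball [270.29703737 237.07101894] tip [270.39466516 237.66977737] tip world [0.53451401 0.08624577 0.05047836] spot [270.13168176 239.06410069]
```

View pics/side18z.png

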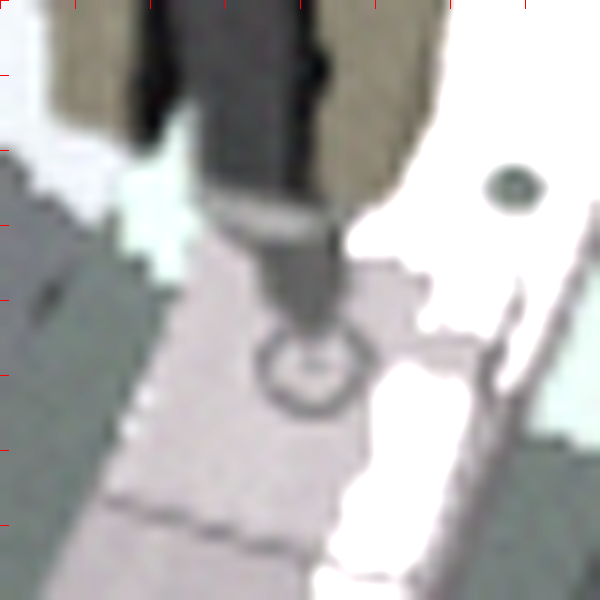

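Emit:
apply_moves(plan=[[255, [0, -0.02, 0.06], 0], [255, [0, 0, 0], 0]])

```text
time_s: 40.33
tcp_pos: [0.5237, 0.1131, 0.1262]
eef_rot: [174.6, -0.2, -157.2]
contact_force: [0.0, 0.3, -1.6]
gripper_width: 0.02
```

Emit:
apply_moves(plan=[[255, [0, -0.02, 0.05], 0], [255, [0, 0, 0], 0]])

```text
time_s: 40.58
tcp_pos: [0.524, 0.1124, 0.1237]
eef_rot: [174.6, -0.2, -157.2]
contact_force: [-0.6, -0.2, -2.1]
gripper_width: 0.0198
```

```bash
python3 -c "
from look import *
look('side19')"
```

```text
40.575 [0.52475384 0.11083183 0.14241192] [-0.55313467 -0.20434483 -2.0693367 ]
pred ball [270.40675967 238.15875585] tip [270.50297761 238.75146407] tip world [0.53520062 0.08504525 0.0450222 ] spot [270.13168176 239.06410069]
```

View pics/side19z.png

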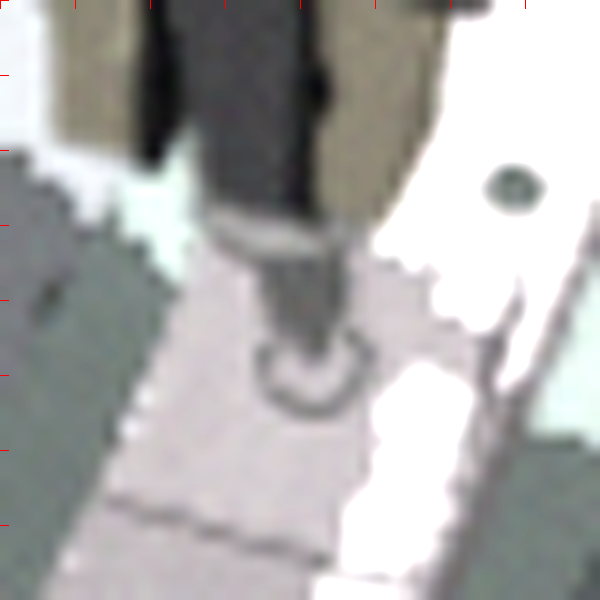

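Emit:
apply_moves(plan=[[255, [0, -0.01, 0.04], 0], [255, [0, 0, 0], 0]])

```text
time_s: 40.88
tcp_pos: [0.5244, 0.1123, 0.1218]
eef_rot: [174.6, -0.2, -157.2]
contact_force: [0.4, -0.1, 0.0]
gripper_width: 0.0198
```

Emit:
apply_moves(plan=[[255, [0, -0.01, 0.04], 0], [255, [0, 0, 0], 0]])

```text
time_s: 41.12
tcp_pos: [0.5245, 0.1119, 0.1198]
eef_rot: [174.6, -0.2, -157.2]
contact_force: [-0.0, 0.3, 0.4]
gripper_width: 0.0197
```

```bash
python3 -c "
from look import *
look('side20')"
```

```text
41.125 [0.52522617 0.1103356  0.13853385] [-0.03609072  0.32705067  0.38366289]
pred ball [270.36660716 239.00748465] tip [270.46200225 239.5956707 ] tip world [0.53572444 0.0845625  0.0411461 ] spot [270.13168176 239.06410069]
```

View pics/side20z.png

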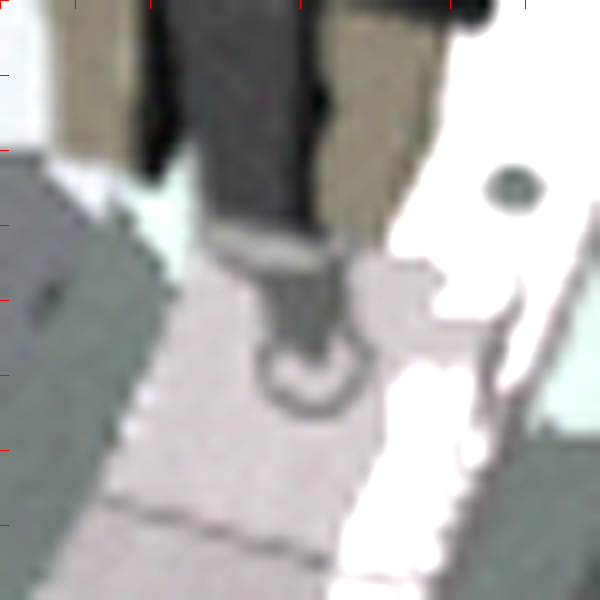

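```bash
cat > favg.py <<'E'
from fin import *
def favg(k=10):
    F=[];Z=[]
    for i in range(k):
        viewer.capture('side');s=get_state();F.append(s['contact_force']);Z.append(s['tcp_pos'])
    F=np.array(F);print(s['time_s'],'F',F.mean(0).round(2),'sd',F.std(0).round(2),'tcp',np.mean(Z,0).round(5))
E
python3 -c "
from favg import *
favg(10)"
```

```text
41.675 F [ 0.27 -0.31  0.22] sd [0.44 0.34 0.55] tcp [0.52442 0.11196 0.11991]
```

Emit:
apply_moves(plan=[[255, [0, -0.01, 0.03], 0], [255, [0, -0.01, 0.03], 0], [255, [0, 0, 0], 0]])

```text
time_s: 42.05
tcp_pos: [0.5247, 0.1113, 0.1167]
eef_rot: [174.6, -0.2, -157.2]
contact_force: [0.5, -0.6, 0.7]
gripper_width: 0.0198
```

```bash
python3 -c "
from favg import *
favg(16)
from look import *
look('side21')"
```

```text
42.85 F [ 0.73 -0.31  1.13] sd [0.51 0.49 0.45] tcp [0.52467 0.11129 0.1168 ]
42.85 [0.52538616 0.10968239 0.1354774 ] [ 0.59768664 -0.73494232  1.35925197]
pred ball [270.49718079 239.66668641] tip [270.59208877 240.25168294] tip world [0.53586988 0.083912   0.03808737] spot [270.13168176 239.06410069]
```

View pics/side21z.png

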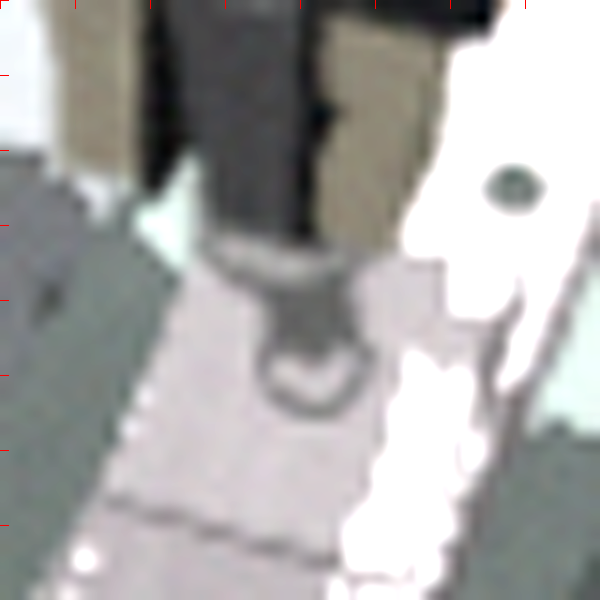

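```bash
python3 - <<'E'
from fin import *
d=load('side21');x0,y0,w,h,k=235,180,60,75,8
im=cv2.resize(d['frame'][y0:y0+h,x0:x0+w],None,fx=k,fy=k,interpolation=cv2.INTER_CUBIC)
im=np.clip(im.astype(float)*1.5,0,255).astype(np.uint8)
for q in range(0,75,5): cv2.line(im,(q*k,0),(q*k,6),(0,0,255),1);cv2.line(im,(0,q*k),(6,q*k),(0,0,255),1)
cv2.imwrite('pics/side21w.png',im)
s=get_state();R=Rm(s);P=piv(s);b=np.radians(112)
for tilt in(9,12,15,18,21):
    n=np.array([np.sin(np.radians(tilt))*np.cos(b),np.sin(np.radians(tilt))*np.sin(b),np.cos(np.radians(tilt))])
    T=np.array([.5358,.0849,.0446]);print(tilt,'tip',proj(d,T),'collar',proj(d,T+n*(.0925-.039-.0055)).round(1),'captop',proj(d,T+n*(.135-.0072)).round(1),'bartop',proj(d,T+n*(.131-.0072)).round(1),'axis at pivot z',(T+n*((P[2]-T[2])/n[2])).round(4),P.round(4))
E
```

```text
9 tip [270.35122456 238.70002429] collar [269.4 227.3] captop [267.5 206.2] bartop [267.6 207.3] axis at pivot z [0.5304 0.0982 0.1355] [0.5254 0.1097 0.1355]
12 tip [270.35122456 238.70002429] collar [269.  228.3] captop [266.4 208.7] bartop [266.5 209.8] axis at pivot z [0.5286 0.1028 0.1355] [0.5254 0.1097 0.1355]
15 tip [270.35122456 238.70002429] collar [268.6 229.2] captop [265.3 211.4] bartop [265.5 212.3] axis at pivot z [0.5267 0.1075 0.1355] [0.5254 0.1097 0.1355]
18 tip [270.35122456 238.70002429] collar [268.2 230.2] captop [264.2 214.1] bartop [264.4 215. ] axis at pivot z [0.5247 0.1123 0.1355] [0.5254 0.1097 0.1355]
21 tip [270.35122456 238.70002429] collar [267.9 231.2] captop [263.1 217. ] bartop [263.4 217.8] axis at pivot z [0.5227 0.1172 0.1355] [0.5254 0.1097 0.1355]
```

View pics/side21w.png

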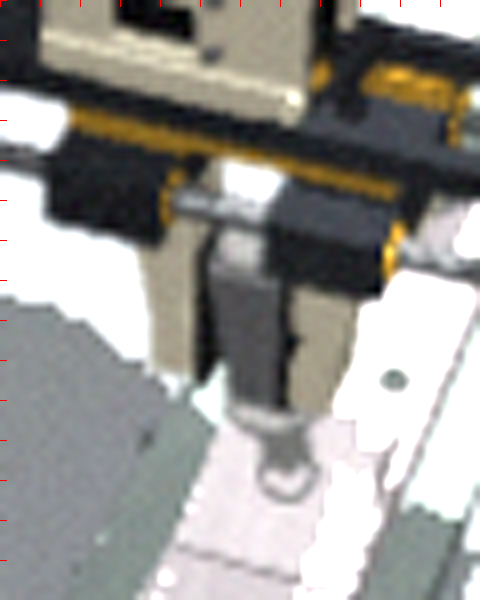

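```bash
python3 - <<'E'
from fin import *
d=load('side21');s=get_state();R=Rm(s);b=np.radians(112)
e=R[:,0]
for tilt in(9,12,15,18,21):
    t=np.radians(tilt);n=np.array([np.sin(t)*np.cos(b),np.sin(t)*np.sin(b),np.cos(t)]);f=np.array([np.cos(t)*np.cos(b),np.cos(t)*np.sin(b),-np.sin(t)])
    T=np.array([.5358,.0849,.0446]);c=T+n*(.131-.0072)+.01*f
    cb=T+n*(.131-.0072-.072)+.01*f
    print(tilt,'fronttop corners',*( ((proj(d,c+sg*.01*e)-[235,180])*8+4).round(0) for sg in(-1,1)),'front bottom corners',*( ((proj(d,cb+sg*.01*e)-[235,180])*8+4).round(0) for sg in(-1,1)))
E
```

```text
9 fronttop corners [215. 243.] [288. 262.] front bottom corners [232. 395.] [300. 413.]
12 fronttop corners [207. 264.] [280. 283.] front bottom corners [229. 404.] [297. 422.]
15 fronttop corners [198. 286.] [272. 305.] front bottom corners [226. 413.] [294. 431.]
18 fronttop corners [190. 308.] [263. 327.] front bottom corners [222. 423.] [291. 441.]
21 fronttop corners [182. 331.] [255. 350.] front bottom corners [219. 432.] [288. 450.]
```

```bash
python3 - <<'E'
from fin import *
d=load('side21');x0,y0,w,h,k=255,205,26,40,15
im=cv2.resize(d['frame'][y0:y0+h,x0:x0+w],None,fx=k,fy=k,interpolation=cv2.INTER_CUBIC)
im=np.clip(im.astype(float)*2.2,0,255).astype(np.uint8)
for q in range(0,45,5): cv2.line(im,(q*k,0),(q*k,6),(0,0,255),1);cv2.line(im,(0,q*k),(6,q*k),(0,0,255),1)
cv2.imwrite('pics/side21v.png',im)
g=cv2.cvtColor(d['frame'],cv2.COLOR_BGR2GRAY)
for v in range(206,236): print(v,255,' '.join('%3d'%q for q in g[v,255:281]))
E
```

```text
206 255  65  53  56  60  62  66  82 107 109 108 133 139 132  84  54  50  48  49  49  51  48  49  51  54  49  49
207 255  53  64  84  81  67  61  48  49  64  68  80 104  96  57  44  48  47  48  53  49  48  48  50  50  51  53
208 255  38  88 105 107  93  93  54  49  77  77  65  63  55  32  21  35  36  43  46  48  54  51  48  49  50  51
209 255  47  95 103 107  93  74  39  75 120 132 114 104  76  37  19  23  16  28  26  34  40  42  44  47  50  54
210 255  74  97 104 104  89  51  28  94 125 132 133 134 106  47  20  21  23  20  20  22  25  25  26  34  42  41
211 255 101 105 105 109  68  32  46  89 118 134 136 134  92  39  22  24  22  22  22  24  23  20  22  19  19  24
212 255 108 107 108 105  59  29  63  78 105 118 122 125  88  39  23  18  23  23  26  26  22  22  21  25  19  24
213 255 105 108 106 103  59  28  78  88  83  87  96  99  67  35  25  24  18  27  24  23  21  22  18  22  21  25
214 255 107 105 107 104  60  27  59  71  75  75  78  81  69  46  39  24  22  24  23  24  28  20  24  24  20  20
215 255 106 104 103 106  60  27  49  54  52  59  64  67  77  69  63  31  33  39  46  33  24 
[... 1559 characters left out ...]
 104 104 109 223 247 249 248
230 255  95  98  97 100 165 197 201 173 125  98  96  81  73  67  41  25  82 106 105 105 105 143 243 250 251 250
231 255  96  98 100 102 102 166 200 168 117 122 137 130 123 101  81  73  78 103 103 106 111 142 234 243 243 249
232 255  98 100 102 102 103 104 167 170 142 111 124 124 135 133 136 121 112 114 103 120 143 160 158 163 161 244
233 255  99 100 102 104 103 102  98 155 165 140 104 100 110 117 120 109  95  83 110 151 158 162 162 163 162 244
234 255 100 100 101 105 100 100 108 152 161 158 144 124  95  81  84  84  80  82 121 153 161 160 163 162 160 244
235 255 103  99 101  98 100 101 135 158 161 162 160 159 121  84  79  78  79  79 105 146 161 160 163 164 159 235
```

View pics/side21v.png

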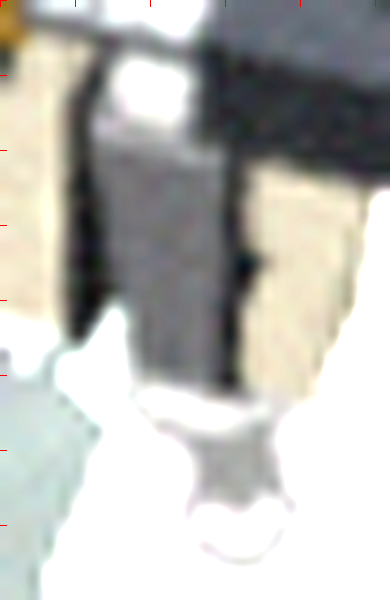

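The last checks:
- **Plunger:** about 7 mm in, going by where contact started and by the force.
- **Tip:** inside the ring, about 1.4 mm from its centre.
- **Tilt:** about 15–16° by the bar in the picture.
- **Crank:** the knob has not moved since I let go.

I'm handing it in.

```bash
python3 - <<'E'
from h import *
s=get_state();print(s['time_s'],s['tcp_pos'],s['contact_force'],s['gripper_width'])
print(close_job())
E
```

```text
42.9 [0.52466006 0.11129445 0.11675982] [ 0.75285946 -0.66101585  0.75411456] 0.01986573332517421
the job is handed in; nothing more can be done
None
```

I handed the job in at 42.9 s, with the jaw clamped and the gauge held on the ringed seat. The hand-in gave no verdict.

**Clamping:** I led the knob about 5 rad clockwise, until it resisted with about 34 N, then let go. It crept back and stayed put in later pictures. That puts the crank at roughly 7.07–7.2 rad by camera, if its zero lies along the fixture's axis. This is right at the 7.1 limit, so it is not a clear margin.

**Gauge tilt:** The moves cannot tilt the tool, so I tilted the gauge in the grip by pushing its nose against the fixed stand.
- The last joint ran into its range limit on the first try, which left the tool about 5° off vertical.
- I then re-tilted the gauge the other way at the stand to make up for that.

**Last checks:**

| Check | Result |
|---|---|
| Tip | inside the ring, about 1.4 mm from its centre towards the clamp (side camera) |
| Plunger, by start of contact | about 7 mm |
| Plunger, by force | about 7.5–8 mm |
| Plunger, by arm position | about 6 mm |
| Squareness, by camera fit at the stand | about 1° off |
| Squareness, by bar length in the final view | 15–16° tilt |

**What disagreed:**
- In the final view the bar sat about 1.7 pixels higher than its predicted place, and I did not explain this. Squareness is therefore only good to about 1.5–2°.
- There was also a sideways force of about 1 N at the tip, probably friction.

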